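Load the blower-wheel feed lane, lock its gate and test the trip

ROBOT

A 7-joint arm with a two-finger parallel gripper is mounted at the origin on the work surface. World frame = base frame: x ahead of the robot, y to its left, z up, the work surface at z = 0. Lengths are in m, angles in degrees, forces in N, time in s.
With the tool pointing down it reaches from about 0.4 to 0.875 m from the base axis. Payload 4.4 kg.
Tool frame: the origin (TCP) lies at the very end of the fingers, on their centre line; the grasp point (between the pads) lies 19 mm behind it; z points along the fingers, y is the line along which they close (so a half turn about z gives the same grasp; the last joint's range is limited). The gripper opens to 85 mm and grips with 20 to 120 N. Pads are 22 mm wide; open, the fingers measure 114 mm over their backs; the gripper's body (76 mm by 85 mm) begins 54 mm behind the grasp point. The pads swing forward as they close: fully open they stand 13 mm farther back than shut.
Start: joints at [-73.327, 36.005, 2.206, 86.941, -1.547, 57.084, -1.146], TCP at [0.227, 0.609, 0.231] pointing down, gripper open.
Joint ranges: [-175.42, 175.42], [-21.48, 121.26], [-71.46, 75.88], [10.55, 141.38], [-63.04, 243.04], [13.31, 113.54], [-168.57, 168.57]. Speed limits (degrees/s): [147.25, 147.25, 180, 180, 180, 180, 180].

INTERFACE

Orientations are given as [roll, pitch, yaw] about the fixed x, y, z axes, in that order (R = Rz(yaw) Ry(pitch) Rx(roll)).
In Python, from workcell import r gives the robot as it stands.
- The arm moves only by the shell command python3 -m handwheel 'ROWS' [FORCE]. ROWS is JSON, a list of rows, each an object of numbers: "fingers": the closure, from -1 (fully open) to 1 (shut); "dx", "dy", "dz": the shift along the tool's x, y, z in units of 0.02 m (1.0 is 0.02 m); "ax", "ay", "az": the turn, a rotation vector about the tool's x, y, z in units of 0.12 rad (1.0 is 0.12 rad). A call has 1 to 10 rows; each row shifts and turns the commanded pose from where the row before left it, along the tool's axes as they then stand; what a row does not reach is not made up. A row lasts 1/8 s, in which the tool goes at most 62.5 mm and 10.7 degrees, less where a joint would pass 70% of its speed; a pose out of reach is approached as far as the arm can. A call with a number of a shift or a turn outside -1 to 1 is refused whole. A call with a gripper value outside its range is refused whole. The fingers move at their own pace and stop on an object; FORCE is the grip in N (left out, the last holds). Time passes only in rows, so rows that do not move let the fingers close. It gives the time, the measured TCP pose, the force, the opening and the grip force at its end, in the units of the state.
- r.sense(): the state, without advancing time (a new reading comes with each control period).
- r.snapshot(name): name is "scene" or "top" or "wrist"; returns the picture (384x512x3 uint8, red, green, blue); there is no depth.
- r.camera_model(name): a dict with "intrinsics" (3x3 intrinsics, pixels), "position" and "attitude" of the camera in the world. Camera axes: x right, y down, z forward; pixel columns grow to the right and rows downward; lengths in m; the calibration is good to about 2 mm. A picture is of the moment at which its call begins: read the wrist's pose just before it. camera_model takes no time and is no camera call; for the wrist camera it gives the pose at the moment of the call.
- r.sign_off(): hands the job in; it is judged then, once.
The state is a dict: "time_s": time; "qpos": joint angles; "qd": joint speeds; "joint_efforts": joint torques, N m; "tcp_pos": TCP position; "ee_rot": TCP orientation; "wrist_force": force on the tool from outside, world axes, zero at the start; "wrist_torque": the same for the moment, N m; "opening": finger opening in m; "gripper_force": force on a finger pad.
Only numpy, scipy, OpenCV 4.12 (cv2) and the standard library are available. Lean on these libraries where they do the work, as an engineer would, in place of code of your own. Each camera call takes 0.05 s, during which the arm holds its last target. There are 200 camera calls.

TASK

Get the feeder ready for its next run: slide every small blower wheel, upright and in single file, through the mouth of the feed lane until all of them stand wholly between the rails, then turn the red gate knob clockwise until it clicks past its detent and the gate stays shut behind them. After that, test the safety trip: press the green button so that the lever drops, then lift the lever all the way back up until it stays. Leave the other things on the bench where they are.

Things in the scene. Friction and masses are not known exactly. Their poses are not given: they have to be found in the camera images.
- wheel1: small galvanised blower wheel (squirrel-cage fan wheel), a rigid upright drum 52 mm in diameter and 42 mm tall, about 60 g, standing on the table; origin at the centre of its underside, z up. May be absent.
- wheel2: small galvanised blower wheel (squirrel-cage fan wheel), a rigid upright drum 52 mm in diameter and 42 mm tall, about 60 g, standing on the table; origin at the centre of its underside, z up. May be absent.
- wheel3: small galvanised blower wheel (squirrel-cage fan wheel), a rigid upright drum 52 mm in diameter and 42 mm tall, about 60 g, standing on the table; origin at the centre of its underside, z up. May be absent.
- wheel4: small galvanised blower wheel (squirrel-cage fan wheel), a rigid upright drum 52 mm in diameter and 42 mm tall, about 60 g, standing on the table; origin at the centre of its underside, z up. May be absent.
- wheel5: small galvanised blower wheel (squirrel-cage fan wheel), a rigid upright drum 52 mm in diameter and 42 mm tall, about 60 g, standing on the table; origin at the centre of its underside, z up. May be absent.
- lane_mouth (a point): centre of the feed lane's open mouth, on the table; +y axis points into the lane along its centre line, x across it, z up. Fixed. Clear width 60 mm between two cream rails, each 8 mm thick, 54 mm high, starting here and ending at y = 285 mm. Wheels slide on the bare table
- lane: the fixed feed lane, origin and axes as lane_mouth. Yellow hold-down lips on the rails, 50 to 54 mm above the table, reach 10 mm inwards from each side (40 mm slit), so wheels can only be slid in through the mouth; five fit with 25 mm to spare. Beyond the stop stands a cream feeder housing, 100 mm wide, 130 mm high, from y = 297 to 407 mm
- lane_end (a point): centre of the face of the black rubber stop at the far end of the lane, on the table; 285 mm from the mouth; axes as lane_mouth
- gate_knob (a joint): angle of the red gate knob, rad: 0 = gate fully open, grows turning clockwise seen from above, stop at 1.6. A spring detent resists with up to about 0.2 N m, springing back to 0 if let go before about 0.8; past that it clicks over by itself to the stop and stays, gate shut. Starts at 0
- knob_grip (a point): on the knob's vertical axis, 76 mm above the table, 80 mm to the lane's +x side and 6 mm before the mouth. The handle is a red bar 50 mm long, 14 mm thick, from 58 to 86 mm height, on a steel post 26 mm thick; this point's x axis lies along the bar and turns with it; grip it across its 14 mm
- gate_tip (a point): end of the yellow gate arm, which turns with the knob: 8 mm wide, at 20 to 32 mm height, reaching 106 mm from the knob's axis along knob_grip's +x. Open, it points back, away from the lane; at 1.55 rad it lies across the mouth
- test_button (a joint): travel of the green test button, m: 0 = out, 0.006 = fully in; pressed straight down, 1 N at first, 3 N at full travel, plus 1.5 N to trip; the lever trips at about 2.5 mm. Springs back when released
- button_top (a point): centre of the top face of the green test button, 28 mm in diameter, standing 14 mm proud on top of the fixed cream trip unit (box 100 x 80 x 120 mm high); z up
- trip_lever (a joint): angle of the trip lever, rad: 0 = up (set, 35 degrees above level), 1.05 = dropped (25 degrees below level). It snaps to either end (over-centre at about 0.2): the button makes it fall; about 1.5 N at its tip lifts it
- lever_tip (a point): centre of the lever's red handle, a round bar 18 mm thick, 28 mm long, its length parallel to the hinge, 75 mm from the hinge; 118 mm above the table when up, 43 mm when dropped. It can be pinched from above across its 28 mm and turns between the fingers
- lever_hinge (a point): on the lever's hinge line, 75 mm above the table, 16 mm inside the trip unit's face; x axis = hinge line, -y = the side the lever sticks out to, z up; fixed. The button's centre is 32 mm from it along +y
- flange: steel hub flange, 56 mm across, 30 mm tall, standing; not part of the job; origin at its underside
- bearing: brass-coloured bearing, 54 mm across, 18 mm tall, lying flat; not part of the job; origin at its underside
- oil_bottle: yellow bottle, 64 mm across, 170 mm tall; not part of the job; origin at its underside
- jar: glass jar, 72 mm across, 80 mm tall; not part of the job; origin at its underside
- wrench: steel wrench lying on the table; not part of the job; origin at its underside
- hammer: hammer lying on the table; not part of the job; origin at its underside
- carton: cardboard box 80 x 100 x 60 mm; not part of the job; origin at its underside
- mug: blue mug, 80 mm across, 95 mm tall; not part of the job; origin at its underside
Things that resemble listed ones, but are neither listed nor needed, are in the scene too. Leave any turquoise or yellow look-alike of the wheel4 alone. Leave any purple look-alike of the wheel3 alone.

How it is judged:
By the outcome, as a careful person would: the job done as asked, in the order asked, and still so for the second after the job is handed in, with the robot touching nothing.
Of wheel1, wheel2, wheel3, wheel4, wheel5 only 3 to 5 are there at a start; the rules pass over those that are not, and their reading is None.
At some moment in a run one of wheel1, wheel2, wheel3, wheel4, wheel5 may be knocked a few centimetres aside while the robot is not near it.
Once in a run the grip may slacken for a moment while it holds something.
It also fails if it takes over 210 s, if anything falls off the work surface, if the arm or the gripper's body presses on something with over 40 N, if the wrist force passes 120 N, or if a joint passes its speed limit or range.

## Working session

There is one attempt and no reset: what is moved stays moved. The work goes in short steps, Python scripts to look and compute and a shell command to move; the robot and the scene stay as the last step left them, time stands still between calls to the robot, and variables do not carry over. Pictures are saved under pics/ and viewed, at most 14 in all, crops included, and the job is handed in when it is done.

```bash
ls; mkdir -p pics; python3 - <<'E'
from workcell import r
import cv2,numpy as np
np.set_printoptions(precision=4,suppress=True)
s=r.sense();print(s)
for n in ("scene","top"):
    im=r.snapshot(n);cv2.imwrite(f"pics/{n}0.png",im[:,:,::-1])
    m=r.camera_model(n);print(n,m)
a=cv2.imread("pics/top0.png");b=cv2.imread("pics/scene0.png")
cv2.imwrite("pics/top0b.png",cv2.resize(a,(800,600)));cv2.imwrite("pics/scene0b.png",cv2.resize(b,(800,600)))
E
```

```text
pics
{'time_s': 0.0, 'qpos': array([-73.3252,  36.0591,   2.2027,  86.9967,  -1.5478,  57.0853,
        -1.1484]), 'qd': array([-0.0259, -0.0221, -0.0183,  0.0361,  0.1249, -0.0127,  0.0185]), 'joint_efforts': array([  0.0005, -56.3403,   1.2263, -19.3439,   0.011 ,   0.0107,
        -0.    ]), 'tcp_pos': array([0.2268, 0.6085, 0.2304]), 'ee_rot': array([-179.8886,    0.0009,  159.5521]), 'wrist_force': array([-0.2702, -0.1053, -0.0769]), 'wrist_torque': array([ 0.0003, -0.0274,  0.0032]), 'gripper_force': 0.0, 'opening': 0.085517872258621}
scene {'intrinsics': array([[355.9479,   0.    , 264.0879],
       [  0.    , 355.9479, 189.2836],
       [  0.    ,   0.    ,   1.    ]]), 'position': array([ 1.2599, -0.4939,  1.0013]), 'attitude': array([-135.3904,   -0.0689,   55.1885])}
top {'intrinsics': array([[468.0635,   0.    , 259.5423],
       [  0.    , 468.0635, 196.8907],
       [  0.    ,   0.    ,   1.    ]]), 'position': array([ 0.3038, -0.0074,  1.4651]), 'attitude': array([-171.3363,    0.006 ,  -89.6659])}
```

View pics/top0b.png

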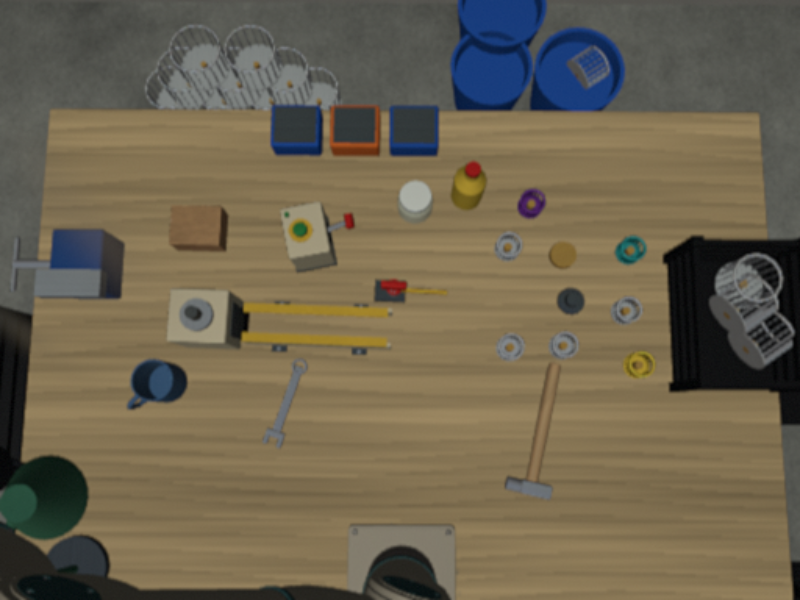

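View pics/scene0b.png

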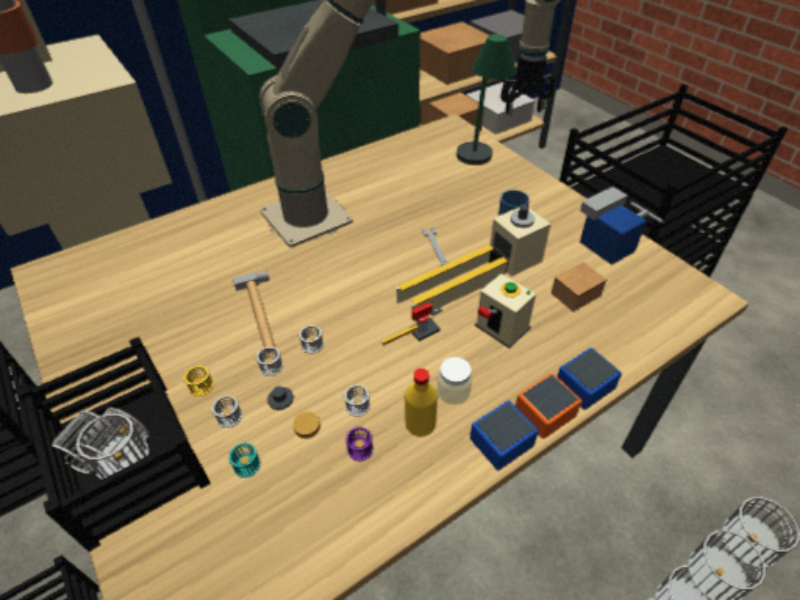

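The silver wheels could be taken for these, in the 800-px top view: silver (508,246), (510,346), (564,344), (627,310); look-alikes purple (532,203), turquoise (630,250), yellow (640,364); flange (571,300), bearing (562,254). The four silver ones fit the description. I'll check them in close crops.

```bash
cat > h.py <<'E'
import numpy as np,cv2
from scipy.spatial.transform import Rotation as R
from workcell import r
np.set_printoptions(precision=4,suppress=True)
def ray(m,u,v):
    d=R.from_euler('xyz',m["attitude"],degrees=True).as_matrix()@np.linalg.solve(m["intrinsics"],[u,v,1.])
    return np.array(m["position"]),d/np.linalg.norm(d)
def onz(m,u,v,z):
    p,d=ray(m,u,v);return p+d*(z-p[2])/d[2]
def proj(m,P):
    c=R.from_euler('xyz',m["attitude"],degrees=True).as_matrix().T@(np.array(P,float)-m["position"])
    q=m["intrinsics"]@c;return q[:2]/q[2]
def tri(obs):  # [(model,u,v)...] -> point, rms gap
    A=np.zeros((3,3));b=np.zeros(3);L=[]
    for m,u,v in obs:
        p,d=ray(m,u,v);M=np.eye(3)-np.outer(d,d);A+=M;b+=M@p;L.append((p,M))
    x=np.linalg.solve(A,b);return x,max(np.linalg.norm(M@(x-p)) for p,M in L)
def save(name,im,x0,y0,x1,y1,k):
    c=cv2.resize(im[y0:y1,x0:x1],None,fx=k,fy=k,interpolation=cv2.INTER_CUBIC)
    for x in range((x0//20+1)*20,x1,20):
        cv2.line(c,(int((x-x0)*k),0),(int((x-x0)*k),5),(0,0,255),1)
        if x%40==0: cv2.putText(c,str(x),(int((x-x0)*k)-10,15),0,.4,(0,0,255),1)
    for y in range((y0//20+1)*20,y1,20):
        cv2.line(c,(0,int((y-y0)*k)),(5,int((y-y0)*k)),(0,0,255),1);cv2.putText(c,str(y),(6,int((y-y0)*k)+4),0,.4,(0,0,255),1)
    cv2.imwrite("pics/"+name+".png",c)
E
python3 - <<'E'
from h import *
a=cv2.imread("pics/top0.png");b=cv2.imread("pics/scene0.png")
save("t1",a,150,120,420,245,2.95); save("s1",b,105,140,360,310,3.1)
E
```

```text
(no output)
```

View pics/t1.png

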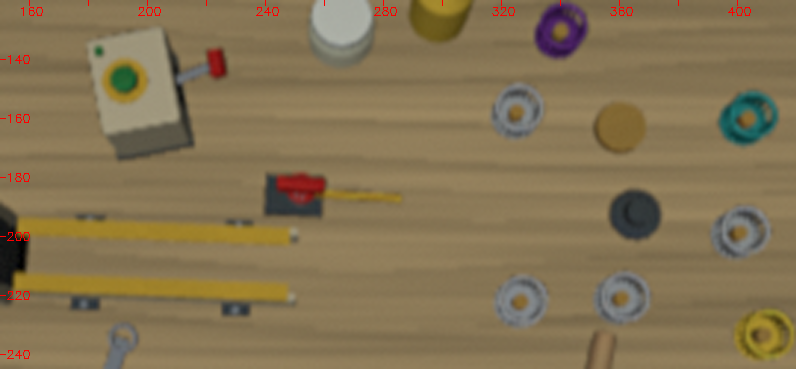

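View pics/s1.png

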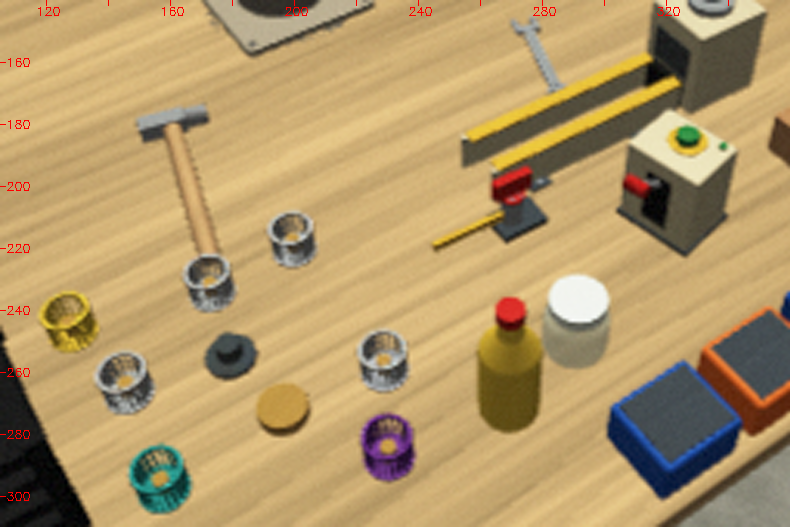

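```bash
python3 - <<'E'
from h import *
T=r.camera_model("top");S=r.camera_model("scene")
t=lambda x,y:(T,150+x/2.95,120+y/2.95)
s=lambda x,y:(S,105+x/3.1,140+y/3.1)
for n,a,b in [("Wa",(518,107),(384,347)),("Wb",(522,297),(292,226)),("Wc",(623,294),(209,270)),("Wd",(742,229),(125,370)),
 ("knob",(301,182),(512,181)),("tip",(401,198),(434,247)),("railX+",(294,236),(496,167)),("railX-",(292,297),(465,139)),("railfar",(18,226),(676,80)),("button",(124,79),(688,133)),("lever",(216,63),(636,186))]:
    print(n,*tri([t(*a),s(*b)]))
for n,a,z in [("rail+end out",(299,235),.054),("rail- end",(297,297),.054),("rail+ far",(18,226),.052),("rail- far",(14,282),.052)]: print(n,onz(*t(*a),z))
E
```

```text
Wa [ 0.6508 -0.2095  0.0415] 0.0018373207355434531
Wb [ 0.4489 -0.2108  0.0426] 0.0013886080306471293
Wc [ 0.4527 -0.3156  0.0412] 0.0013624762623003835
Wd [ 0.5219 -0.4416  0.039 ] 0.0019668127397076034
knob [0.5619 0.0178 0.0779] 0.0011101202339761284
tip [ 0.5552 -0.0869  0.0251] 0.0015155797007260486
railX+ [0.5113 0.0275 0.0516] 0.003890552085101092
railX- [0.4475 0.0276 0.047 ] 0.002179455594114795
railfar [0.5183 0.3102 0.0527] 0.000533248008678477
button [0.6551 0.1937 0.1316] 0.0013869896792914848
lever [0.6754 0.1031 0.1176] 0.0006394684800797089
rail+end out [0.5101 0.0189 0.054 ]
rail- end [0.4458 0.0204 0.054 ]
rail+ far [0.5181 0.3099 0.052 ]
rail- far [0.4598 0.3117 0.052 ]
```

The crops show four silver wheels with copper hubs, at about (0.651,-0.210), (0.449,-0.211), (0.453,-0.316) and (0.522,-0.442). Their rims come out at 0.04 m high, as described. The knob (0.078), button (0.132) and lever (0.118) heights also fit. Moving out now.

```bash
python3 -m handwheel '[{"az":-0.9,"dz":-1},{"az":-0.9,"dz":-1},{"az":-0.85,"dz":-1},{"dx":-1,"dy":-1},{"dx":-1,"dy":-1},{"dx":-1,"dy":-1},{"dx":-1,"dy":-1},{"dx":-1,"dy":-1},{"dx":-1,"dy":-1},{"dx":-1,"dy":-1}]'
python3 -m handwheel '[{"dx":-1,"dy":-1},{"dx":-1,"dy":-1},{"dx":-1,"dy":-1},{"dx":-1,"dy":-1},{"dx":-1,"dy":-1},{"dx":-1,"dy":-1},{"dy":-1},{"dy":-1},{"dy":-1},{"dy":-1}]'
python3 -m handwheel '[{"dy":-1},{"dy":-1},{"dy":-1},{"dy":-1},{"dy":-1},{"dy":-1},{"dy":-1},{"dy":-1},{"dy":-1},{"dy":-1}]'
python3 - <<'E'
from h import *
s=r.sense();print(s["time_s"],s["tcp_pos"],s["ee_rot"],s["qpos"]);m=r.camera_model("wrist");print(m)
im=r.snapshot("wrist")[:,:,::-1];cv2.imwrite("pics/w1.png",im);save("w1b",im,0,0,512,384,1.55)
np.save("w1.npy",[m["intrinsics"],np.tile(m["position"],(3,1)),np.tile(m["attitude"],(3,1))])
E
```

```text
0.1 [0.2268 0.6086 0.2305] [-179.9025    0.0018  159.5585] [-73.328   36.0544   2.2034  86.9896  -1.5465  57.0831  -1.145 ]
{'intrinsics': array([[280.6604,   0.    , 257.1504],
       [  0.    , 280.6604, 192.7386],
       [  0.    ,   0.    ,   1.    ]]), 'position': array([0.1516, 0.6362, 0.373 ]), 'attitude': array([161.9282,   0.1134,  69.6116])}$[0]: bad value
$[0]: bad value
$[0]: bad value
```

View pics/w1b.png

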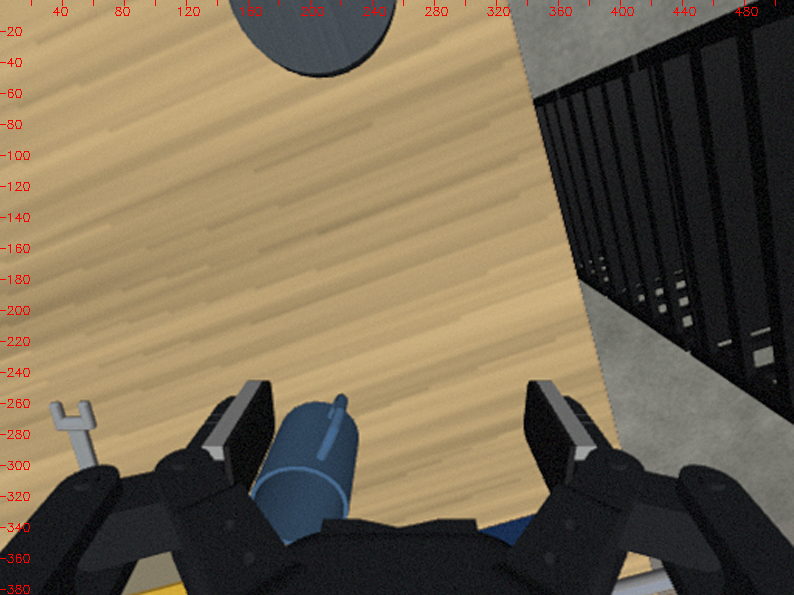

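The rows were refused, probably because every key is required. The picture just shows the start place.

```bash
python3 -m handwheel '[{"fingers":-1,"dx":0,"dy":0,"dz":-1,"ax":0,"ay":0,"az":-0.9},{"fingers":-1,"dx":0,"dy":0,"dz":-1,"ax":0,"ay":0,"az":-0.9},{"fingers":-1,"dx":0,"dy":0,"dz":-1,"ax":0,"ay":0,"az":-0.85}]'; python3 -m handwheel '[{"fingers":-1,"dx":-1,"dy":-1}]'; python3 -m handwheel --help | head -20
```

```text
time_s: 0.52
tcp_pos: [0.2269, 0.6088, 0.2915]
ee_rot: [-179.9, -0.0, 178.0]
wrist_force: [-0.2, -0.6, 0.3]
opening: 0.0852
gripper_force: 0.0$[0]: bad value
invalid input: not JSON, or not a number
```

```bash
python3 -m handwheel '[{"fingers":-1,"dx":-1,"dy":-1,"dz":0,"ax":0,"ay":0,"az":0},{"fingers":-1,"dx":-1,"dy":-1,"dz":0,"ax":0,"ay":0,"az":0},{"fingers":-1,"dx":-1,"dy":-1,"dz":0,"ax":0,"ay":0,"az":0},{"fingers":-1,"dx":-1,"dy":-1,"dz":0,"ax":0,"ay":0,"az":0},{"fingers":-1,"dx":-1,"dy":-1,"dz":0,"ax":0,"ay":0,"az":0},{"fingers":-1,"dx":-1,"dy":-1,"dz":0,"ax":0,"ay":0,"az":0},{"fingers":-1,"dx":-1,"dy":-1,"dz":0,"ax":0,"ay":0,"az":0},{"fingers":-1,"dx":-1,"dy":-1,"dz":0,"ax":0,"ay":0,"az":0},{"fingers":-1,"dx":-1,"dy":-1,"dz":0,"ax":0,"ay":0,"az":0},{"fingers":-1,"dx":-1,"dy":-1,"dz":0,"ax":0,"ay":0,"az":0}]'
python3 -m handwheel '[{"fingers":-1,"dx":-1,"dy":-1,"dz":0,"ax":0,"ay":0,"az":0},{"fingers":-1,"dx":-1,"dy":-1,"dz":0,"ax":0,"ay":0,"az":0},{"fingers":-1,"dx":0,"dy":-1,"dz":0,"ax":0,"ay":0,"az":0},{"fingers":-1,"dx":0,"dy":-1,"dz":0,"ax":0,"ay":0,"az":0},{"fingers":-1,"dx":0,"dy":-1,"dz":0,"ax":0,"ay":0,"az":0},{"fingers":-1,"dx":0,"dy":-1,"dz":0,"ax":0,"ay":0,"az":0},{"fingers":-1,"dx":0,"dy":-1,"dz":0,"ax":0,"ay":0,"az":0},{"fingers":-1,"dx":0,"dy":-1,"dz":0,"ax":0,"ay":0,"az":0},{"fingers":-1,"dx":0,"dy":-1,"dz":0,"ax":0,"ay":0,"az":0},{"fingers":-1,"dx":0,"dy":-1,"dz":0,"ax":0,"ay":0,"az":0}]'
python3 -m handwheel '[{"fingers":-1,"dx":0,"dy":-1,"dz":0,"ax":0,"ay":0,"az":0},{"fingers":-1,"dx":0,"dy":-1,"dz":0,"ax":0,"ay":0,"az":0},{"fingers":-1,"dx":0,"dy":-1,"dz":0,"ax":0,"ay":0,"az":0},{"fingers":-1,"dx":0,"dy":-1,"dz":0,"ax":0,"ay":0,"az":0},{"fingers":-1,"dx":0,"dy":-1,"dz":0,"ax":0,"ay":0,"az":0},{"fingers":-1,"dx":0,"dy":-1,"dz":0,"ax":0,"ay":0,"az":0},{"fingers":-1,"dx":0,"dy":-1,"dz":0,"ax":0,"ay":0,"az":0},{"fingers":-1,"dx":0,"dy":-1,"dz":0,"ax":0,"ay":0,"az":0},{"fingers":-1,"dx":0,"dy":0,"dz":0,"ax":0,"ay":0,"az":0},{"fingers":-1,"dx":0,"dy":0,"dz":0,"ax":0,"ay":0,"az":0}]'
python3 - <<'E'
from h import *
import pickle
s=r.sense();print(s["time_s"],s["tcp_pos"],s["ee_rot"]);m=r.camera_model("wrist");print(m)
im=r.snapshot("wrist")[:,:,::-1];cv2.imwrite("pics/w2.png",im);save("w2b",im,0,0,512,384,1.55)
pickle.dump(m,open("w2.pkl","wb"))
E
```

```text
time_s: 1.78
tcp_pos: [0.4195, 0.4006, 0.291]
ee_rot: [-180.0, -0.0, 177.8]
wrist_force: [1.0, 0.6, -0.8]
opening: 0.0854
gripper_force: 0.0
time_s: 3.02
tcp_pos: [0.4513, 0.1987, 0.2913]
ee_rot: [180.0, 0.0, 177.8]
wrist_force: [-0.3, -0.5, -0.6]
opening: 0.0852
gripper_force: 0.0
time_s: 4.28
tcp_pos: [0.4451, 0.0408, 0.2913]
ee_rot: [180.0, 0.0, 177.8]
wrist_force: [0.2, 0.7, -0.2]
opening: 0.0854
gripper_force: 0.0
4.275 [0.4451 0.0408 0.2913] [179.9613   0.0092 177.8039]
{'intrinsics': array([[280.6604,   0.    , 257.1504],
       [  0.    , 280.6604, 192.7386],
       [  0.    ,   0.    ,   1.    ]]), 'position': array([0.3648, 0.0433, 0.4339]), 'attitude': array([161.9259,  -0.0269,  87.8575])}
```

View pics/w2b.png

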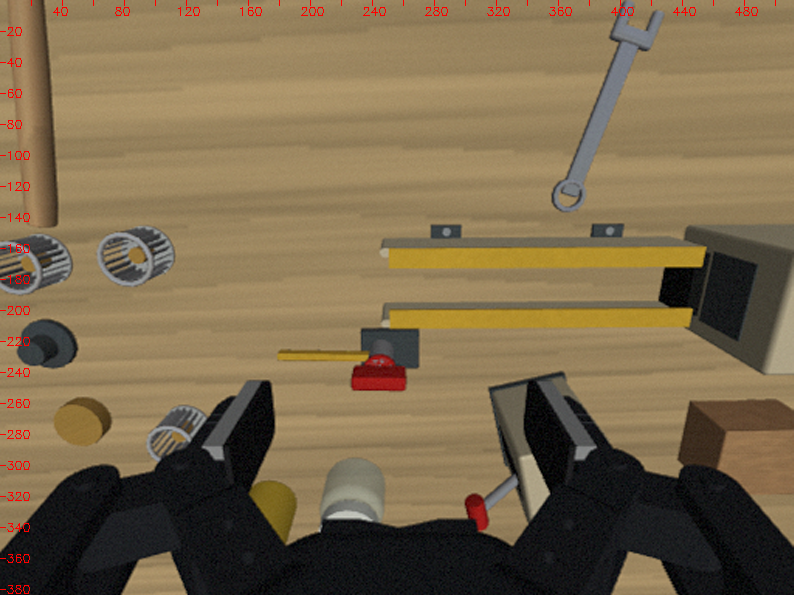

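```bash
python3 - <<'E'
from h import *
import pickle
m=pickle.load(open("w2.pkl","rb"));T=r.camera_model("top")
w=lambda x,y:(m,x/1.55,y/1.55)
t=lambda x,y:(T,150+x/2.95,120+y/2.95)
for n,p,z in [("x- outer L",(389,249),.054),("x- inner L",(389,268),.054),("x- outer R",(705,247),.054),("x- in R",(705,267),.054),("x+ in L",(391,309),.054),("x+ out L",(391,329),.054),("x+ in R",(692,308),.054),("x+ out R",(692,328),.054),("rail- nub",(381,252),.05),("rail+ nub",(383,322),.05),("knob top c",(379,367),.086),("knobL",(353,367),.086),("knobR",(406,367),.086),("tip",(278,355),.032)]: print(n,onz(*w(*p),z)[:2])
for n,a,b in [("knob",(301,179),(379,367)),("Wb",(522,297),(130,258)),("tip",(401,198),(278,355)),("lever",(216,63),(478,512))]: print(n,*tri([t(*a),w(*b)]))
E
```

```text
x- outer L [0.4421 0.0321]
x- inner L [0.4594 0.0314]
x- outer R [0.4508 0.3115]
x- in R [0.4691 0.3148]
x+ in L [0.4984 0.0315]
x+ out L [0.5184 0.0307]
x+ in R [0.5079 0.3098]
x+ out R [0.528  0.3133]
rail- nub [0.4454 0.0247]
rail+ nub [0.5126 0.0233]
knob top c [0.5412 0.0195]
knobL [ 0.5404 -0.0035]
knobR [0.5421 0.0435]
tip [ 0.5513 -0.0858]
knob [0.5748 0.0165 0.0207] 0.0014575566936120105
Wb [ 0.4481 -0.2142  0.0294] 0.0015664473354757616
tip [ 0.5546 -0.0882  0.0248] 4.423023661972862e-05
lever [0.675  0.1034 0.1175] 0.0008335101076031185
```

The wrist view shows the lane: x− lip (389–705, 249–268), x+ lip (391–692, 309–329), knob bar (379,378), gate tip (278,355). This puts the mouth at about (0.479, 0.0245), with the lane axis 1.9° towards +x. Next I'll write a silhouette fitter for accurate wheel centres.

```bash
cat >> h.py <<'E'
a_=np.linspace(0,2*np.pi,40)
def hull(m,x,y,h=.042,rad=.026):
    P=[proj(m,(x+rad*np.cos(a),y+rad*np.sin(a),z)) for a in a_ for z in (0.,h)]
    return cv2.convexHull(np.float32(P))
def cen(c):
    M=cv2.moments(c);return np.array([M["m10"],M["m01"]])/M["m00"],M["m00"]
def fit(m,bgr,x,y,k=6):
    """refine a silver wheel's x,y from one picture; returns x,y and area ratio seen/model"""
    for _ in range(4):
        H=hull(m,x,y);u0,v0,w,h=cv2.boundingRect(H);p=8+w//6
        X0,Y0,X1,Y1=max(u0-p,0),max(v0-p,0),min(u0+w+p,512),min(v0+h+p,384)
        c=cv2.resize(bgr[Y0:Y1,X0:X1],None,fx=k,fy=k,interpolation=cv2.INTER_CUBIC).astype(int)
        sat=c.max(2)-c.min(2);mask=((sat<38)).astype(np.uint8)*255
        mask=cv2.morphologyEx(mask,cv2.MORPH_OPEN,np.ones((3,3)))
        n,l,st,ce=cv2.connectedComponentsWithStats(cv2.dilate(mask,np.ones((k,k))))
        if n<2: return x,y,0
        i=1+np.argmax(st[1:,4]);q=cv2.convexHull(np.argwhere((l==i)&(mask>0))[:,::-1].astype(np.float32))
        (cu,ar)=cen(q);cu=(cu+.5)/k-.5+[X0,Y0];cm,am=cen(H)
        d=onz(m,*cu,.021)-onz(m,*cm,.021);x+=d[0];y+=d[1]
    return x,y,ar/k/k/am
def rel(x,y,z):
    """tool units from the present pose to a world TCP point"""
    s=r.sense();M=R.from_euler('xyz',s["ee_rot"],degrees=True).as_matrix()
    return M.T@(np.array([x,y,z])-s["tcp_pos"])/.02
W0=[(.651,-.2095),(.449,-.212),(.4527,-.3156),(.522,-.4416)]
E
python3 - <<'E'
from h import *
import pickle
T=r.camera_model("top");S=r.camera_model("scene");m=pickle.load(open("w2.pkl","rb"))
t=cv2.imread("pics/top0.png");s=cv2.imread("pics/scene0.png");w=cv2.imread("pics/w2.png")
for p in W0: print(*[np.round(fit(c,i,*p),4) for c,i in ((T,t),(S,s))])
print(fit(m,w,*W0[1]))
print(rel(.449,-.211,.15))
E
```

```text
[ 0.6514 -0.2117  1.0704] [ 0.6508 -0.2114  0.9228]
[ 0.4468 -0.2124  1.0968] [ 0.4467 -0.2125  0.9349]
[ 0.4509 -0.3183  1.0999] [ 0.451  -0.3181  0.9272]
[ 0.5212 -0.4454  1.0729] [ 0.5215 -0.445   0.9305]
(np.float64(0.4453584664338572), np.float64(-0.21230174967307294), 0.9875341243320069)
[ -0.6674 -12.5914   7.058 ]
```

Both cameras agree to under 1 mm. Going to Wb (0.4465,-0.2123).

```bash
python3 -m handwheel '[{"fingers":-1,"dx":-0.54,"dy":-1,"dz":0,"ax":0,"ay":0,"az":0},{"fingers":-1,"dx":0,"dy":-1,"dz":0,"ax":0,"ay":0,"az":0},{"fingers":-1,"dx":0,"dy":-1,"dz":0,"ax":0,"ay":0,"az":0},{"fingers":-1,"dx":0,"dy":-1,"dz":0,"ax":0,"ay":0,"az":0},{"fingers":-1,"dx":0,"dy":-1,"dz":0.5,"ax":0,"ay":0,"az":0},{"fingers":-1,"dx":0,"dy":-1,"dz":1,"ax":0,"ay":0,"az":0},{"fingers":-1,"dx":0,"dy":-1,"dz":1,"ax":0,"ay":0,"az":0},{"fingers":-1,"dx":0,"dy":-1,"dz":1,"ax":0,"ay":0,"az":0},{"fingers":-1,"dx":0,"dy":-1,"dz":1,"ax":0,"ay":0,"az":0},{"fingers":-1,"dx":0,"dy":-1,"dz":1,"ax":0,"ay":0,"az":0}]' 20
python3 -m handwheel '[{"fingers":-1,"dx":0,"dy":-1,"dz":1,"ax":0,"ay":0,"az":0},{"fingers":-1,"dx":0,"dy":-1,"dz":0.56,"ax":0,"ay":0,"az":0},{"fingers":-1,"dx":0,"dy":-0.65,"dz":0,"ax":0,"ay":0,"az":0},{"fingers":-1,"dx":0,"dy":0,"dz":0,"ax":0,"ay":0,"az":0},{"fingers":-1,"dx":0,"dy":0,"dz":0,"ax":0,"ay":0,"az":0}]' 20
python3 - <<'E'
from h import *
s=r.sense();m=r.camera_model("wrist")
im=r.snapshot("wrist")[:,:,::-1];cv2.imwrite("pics/w3.png",im)
f=fit(m,im,.4465,-.2123);print(f)
for p in [(.4465,-.2123)]: print(rel(*p,.008))
E
```

```text
time_s: 5.58
tcp_pos: [0.4487, -0.1597, 0.1806]
ee_rot: [180.0, 0.0, 177.9]
wrist_force: [-0.2, 0.5, -1.1]
opening: 0.0853
gripper_force: 0.0
time_s: 6.2
tcp_pos: [0.4466, -0.2121, 0.1506]
ee_rot: [180.0, 0.1, 177.8]
wrist_force: [0.4, 0.1, 0.6]
opening: 0.0856
gripper_force: 0.0
(np.float64(0.44474795832413344), np.float64(-0.2130424984689278), 0.982921922235767)
[ 0.0083 -0.017   7.1288]
```

View pics/w3.png

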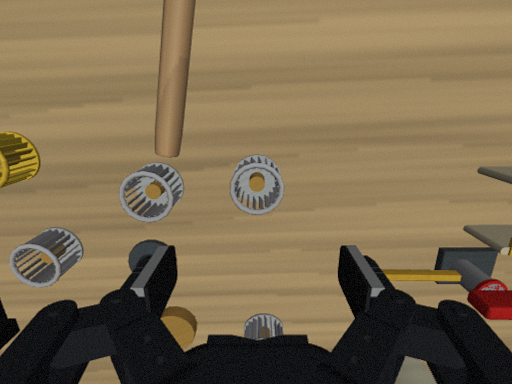

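Wheel Wb is centred between the fingers at pixel (257,190), with no obstacle where the fingers come down. Grasping it.

```bash
python3 -m handwheel '[{"fingers":-1,"dx":0,"dy":0,"dz":1,"ax":0,"ay":0,"az":0},{"fingers":-1,"dx":0,"dy":0,"dz":1,"ax":0,"ay":0,"az":0},{"fingers":-1,"dx":0,"dy":0,"dz":1,"ax":0,"ay":0,"az":0},{"fingers":-1,"dx":0,"dy":0,"dz":1,"ax":0,"ay":0,"az":0},{"fingers":-1,"dx":0,"dy":0,"dz":1,"ax":0,"ay":0,"az":0},{"fingers":-1,"dx":0,"dy":0,"dz":1,"ax":0,"ay":0,"az":0},{"fingers":-1,"dx":0,"dy":0,"dz":0.8,"ax":0,"ay":0,"az":0},{"fingers":-1,"dx":0,"dy":0,"dz":0.3,"ax":0,"ay":0,"az":0},{"fingers":-0.5,"dx":0,"dy":0,"dz":0,"ax":0,"ay":0,"az":0},{"fingers":0,"dx":0,"dy":0,"dz":0,"ax":0,"ay":0,"az":0}]' 25
python3 -m handwheel '[{"fingers":1,"dx":0,"dy":0,"dz":0,"ax":0,"ay":0,"az":0},{"fingers":1,"dx":0,"dy":0,"dz":0,"ax":0,"ay":0,"az":0},{"fingers":1,"dx":0,"dy":0,"dz":0,"ax":0,"ay":0,"az":0},{"fingers":1,"dx":0,"dy":0,"dz":0,"ax":0,"ay":0,"az":0}]' 25
python3 - <<'E'
from h import *
m=r.camera_model("wrist");im=r.snapshot("wrist")[:,:,::-1];cv2.imwrite("pics/w4.png",im)
print(fit(m,im,.4465,-.2123))
T=r.camera_model("top");t=r.snapshot("top")[:,:,::-1]
for p in W0: print(np.round(fit(T,t,*p),4))
E
```

```text
time_s: 7.5
tcp_pos: [0.4465, -0.2132, 0.0086]
ee_rot: [-180.0, 0.1, 177.8]
wrist_force: [-0.9, -0.1, 8.2]
opening: 0.0516
gripper_force: 7.0
time_s: 8.0
tcp_pos: [0.4465, -0.2132, 0.0088]
ee_rot: [-180.0, 0.1, 177.8]
wrist_force: [-0.6, 1.1, 5.9]
opening: 0.0511
gripper_force: 26.5
(np.float64(0.46816251592906716), np.float64(-0.21449465480989954), 2.379532754397466)
[ 0.6514 -0.2117  1.0646]
[ 0.4434 -0.2258  6.1293]
[ 0.4523 -0.304   6.3469]
[ 0.5212 -0.4455  1.0681]
```

View pics/w4.png

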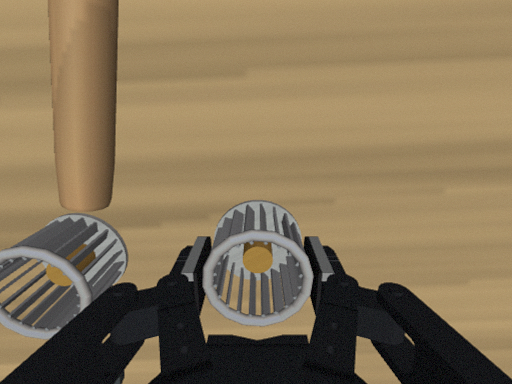

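```bash
python3 - <<'E'
from h import *
m=r.camera_model("wrist");print(onz(m,258,278,.042),r.sense()["tcp_pos"])
E
python3 -m handwheel '[{"fingers":1,"dx":0,"dy":0,"dz":-0.08,"ax":0,"ay":0,"az":0},{"fingers":1,"dx":-0.12,"dy":1,"dz":0,"ax":0,"ay":0,"az":0},{"fingers":1,"dx":-0.12,"dy":1,"dz":0,"ax":0,"ay":0,"az":0},{"fingers":1,"dx":-0.14,"dy":1,"dz":0,"ax":0,"ay":0,"az":0},{"fingers":1,"dx":-0.13,"dy":1,"dz":0,"ax":0,"ay":0,"az":0},{"fingers":1,"dx":-0.13,"dy":1,"dz":0,"ax":0,"ay":0,"az":0},{"fingers":1,"dx":-0.13,"dy":1,"dz":0,"ax":0,"ay":0,"az":0},{"fingers":1,"dx":-0.13,"dy":1,"dz":0,"ax":0,"ay":0,"az":0},{"fingers":1,"dx":-0.14,"dy":1,"dz":0,"ax":0,"ay":0,"az":0},{"fingers":1,"dx":-0.14,"dy":0.9,"dz":0,"ax":0,"ay":0,"az":0}]' 25
python3 -m handwheel '[{"fingers":1,"dx":0,"dy":0,"dz":0,"ax":0,"ay":0,"az":0},{"fingers":1,"dx":0,"dy":0,"dz":0,"ax":0,"ay":0,"az":0}]'
python3 - <<'E'
from h import *
s=r.sense();m=r.camera_model("wrist");im=r.snapshot("wrist")[:,:,::-1];cv2.imwrite("pics/w5.png",im)
print(s["tcp_pos"]); import pickle;pickle.dump(m,open("w5.pkl","wb"))
E
```

```text
[ 0.4426 -0.213   0.042 ] [ 0.4465 -0.2132  0.0088]
time_s: 9.35
tcp_pos: [0.4766, -0.0352, 0.0096]
ee_rot: [180.0, -0.0, 177.8]
wrist_force: [-0.0, 0.1, -0.3]
opening: 0.0515
gripper_force: 26.2
time_s: 9.6
tcp_pos: [0.4764, -0.037, 0.0097]
ee_rot: [-180.0, -0.0, 177.7]
wrist_force: [-0.7, -0.6, -0.9]
opening: 0.0515
gripper_force: 26.3
[ 0.4764 -0.037   0.0097]
```

View pics/w5.png

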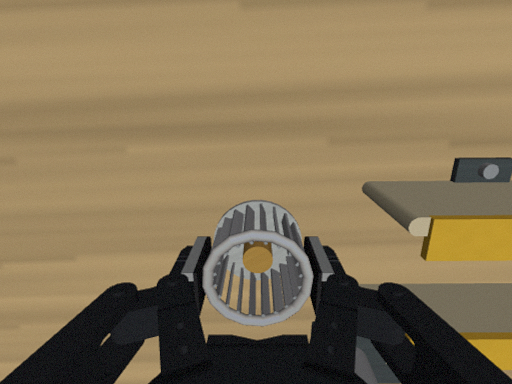

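```bash
python3 - <<'E'
from h import *
import pickle
m=pickle.load(open("w5.pkl","rb"))
for n,p,z in [("wheel",(258,278),.042),("wheelbase",(258,226),.0),("lip- in",(425,261),.054),("lip- out",(430,219),.054),("lip+ in",(485,336),.054),("rail- foot outer",(366,187),0.),("rail- nub",(411,228),.05)]: print(n,onz(m,*p,z))
E
```

```text
wheel [ 0.4732 -0.0369  0.042 ]
wheelbase [ 0.4666 -0.0365  0.    ]
lip- in [0.4594 0.0304 0.054 ]
lip- out [0.4412 0.0296 0.054 ]
lip+ in [0.4985 0.0624 0.054 ]
rail- foot outer [0.4447 0.0255 0.    ]
rail- nub [0.4466 0.0253 0.05  ]
```

```bash
python3 -m handwheel '[{"fingers":1,"dx":-0.1,"dy":0.5,"dz":0,"ax":0,"ay":0,"az":0},{"fingers":1,"dx":0,"dy":0.5,"dz":0,"ax":0,"ay":0,"az":0},{"fingers":1,"dx":0,"dy":0.5,"dz":0,"ax":0,"ay":0,"az":0},{"fingers":1,"dx":0,"dy":0.5,"dz":0,"ax":0,"ay":0,"az":0},{"fingers":1,"dx":0,"dy":0.5,"dz":0,"ax":0,"ay":0,"az":0},{"fingers":1,"dx":0,"dy":0.5,"dz":0,"ax":0,"ay":0,"az":0},{"fingers":1,"dx":0,"dy":0.5,"dz":0,"ax":0,"ay":0,"az":0},{"fingers":1,"dx":0,"dy":0.5,"dz":0,"ax":0,"ay":0,"az":0},{"fingers":1,"dx":0,"dy":0.5,"dz":0,"ax":0,"ay":0,"az":0},{"fingers":1,"dx":0,"dy":0,"dz":0,"ax":0,"ay":0,"az":0}]' 25
python3 - <<'E'
from h import *
s=r.sense();m=r.camera_model("wrist");im=r.snapshot("wrist")[:,:,::-1];cv2.imwrite("pics/w6.png",im)
print(s["tcp_pos"]); import pickle;pickle.dump(m,open("w6.pkl","wb"))
E
```

```text
time_s: 10.9
tcp_pos: [0.482, 0.0549, 0.0096]
ee_rot: [180.0, -0.0, 177.9]
wrist_force: [0.4, 0.2, -1.7]
opening: 0.0514
gripper_force: 26.3
[0.482  0.0549 0.0096]
```

View pics/w6.png

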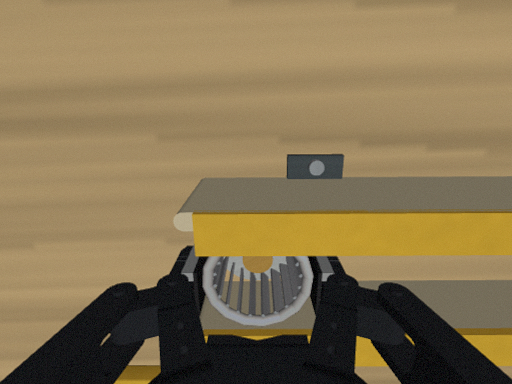

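The wheel enters the mouth freely: rim centre (258,278), lip edges at rows 256 and 331. Continuing deep into the lane.

```bash
python3 -m handwheel '[{"fingers":1,"dx":0,"dy":0.5,"dz":0,"ax":0,"ay":0,"az":0},{"fingers":1,"dx":0,"dy":1,"dz":0,"ax":0,"ay":0,"az":0},{"fingers":1,"dx":0,"dy":1,"dz":0,"ax":0,"ay":0,"az":0},{"fingers":1,"dx":0,"dy":1,"dz":0,"ax":0,"ay":0,"az":0},{"fingers":1,"dx":0,"dy":1,"dz":0,"ax":0,"ay":0,"az":0}]' 25
python3 -m handwheel '[{"fingers":1,"dx":0,"dy":1,"dz":0,"ax":0,"ay":0,"az":0},{"fingers":1,"dx":0,"dy":1,"dz":0,"ax":0,"ay":0,"az":0},{"fingers":1,"dx":0,"dy":1,"dz":0,"ax":0,"ay":0,"az":0},{"fingers":1,"dx":0,"dy":1,"dz":0,"ax":0,"ay":0,"az":0},{"fingers":1,"dx":0,"dy":1,"dz":0,"ax":0,"ay":0,"az":0},{"fingers":1,"dx":0,"dy":0.4,"dz":0,"ax":0,"ay":0,"az":0},{"fingers":1,"dx":0,"dy":0,"dz":0,"ax":0,"ay":0,"az":0}]'
```

```text
time_s: 11.58
tcp_pos: [0.4855, 0.1446, 0.0097]
ee_rot: [180.0, -0.0, 177.8]
wrist_force: [0.2, -0.8, -0.7]
opening: 0.0517
gripper_force: 26.3
time_s: 12.45
tcp_pos: [0.4895, 0.2519, 0.0096]
ee_rot: [-180.0, -0.0, 177.8]
wrist_force: [0.4, -0.7, -0.9]
opening: 0.0514
gripper_force: 27.7
```

```bash
python3 -m handwheel '[{"fingers":-0.5,"dx":0,"dy":0,"dz":0,"ax":0,"ay":0,"az":0},{"fingers":-0.5,"dx":0,"dy":0,"dz":0,"ax":0,"ay":0,"az":0},{"fingers":-0.5,"dx":0,"dy":0,"dz":0,"ax":0,"ay":0,"az":0},{"fingers":-0.5,"dx":0,"dy":0,"dz":-0.5,"ax":0,"ay":0,"az":0},{"fingers":-0.5,"dx":0,"dy":0,"dz":-1,"ax":0,"ay":0,"az":0},{"fingers":-0.5,"dx":0,"dy":0,"dz":-1,"ax":0,"ay":0,"az":0},{"fingers":-0.5,"dx":0,"dy":0,"dz":-1,"ax":0,"ay":0,"az":0},{"fingers":-0.5,"dx":0,"dy":0,"dz":-1,"ax":0,"ay":0,"az":0},{"fingers":-0.5,"dx":0,"dy":0,"dz":-1,"ax":0,"ay":0,"az":0},{"fingers":-1,"dx":0,"dy":-1,"dz":-1,"ax":0,"ay":0,"az":0}]' 25
python3 -m handwheel '[{"fingers":-1,"dx":0.03,"dy":-1,"dz":-0.5,"ax":0,"ay":0,"az":0},{"fingers":-1,"dx":0,"dy":-1,"dz":0,"ax":0,"ay":0,"az":0},{"fingers":-1,"dx":0,"dy":-1,"dz":0,"ax":0,"ay":0,"az":0},{"fingers":-1,"dx":0.1,"dy":-1,"dz":0,"ax":0,"ay":0,"az":0},{"fingers":-1,"dx":0.1,"dy":-1,"dz":0,"ax":0,"ay":0,"az":0},{"fingers":-1,"dx":0.1,"dy":-1,"dz":0,"ax":0,"ay":0,"az":0},{"fingers":-1,"dx":0.1,"dy":-1,"dz":0,"ax":0,"ay":0,"az":0},{"fingers":-1,"dx":0.1,"dy":-1,"dz":0,"ax":0,"ay":0,"az":0},{"fingers":-1,"dx":0.1,"dy":-1,"dz":0,"ax":0,"ay":0,"az":0},{"fingers":-1,"dx":0.1,"dy":-1,"dz":0,"ax":0,"ay":0,"az":0}]'
python3 -m handwheel '[{"fingers":-1,"dx":0.1,"dy":-1,"dz":0,"ax":0,"ay":0,"az":0},{"fingers":-1,"dx":0,"dy":-1,"dz":0,"ax":0,"ay":0,"az":0},{"fingers":-1,"dx":0,"dy":-1,"dz":0,"ax":0,"ay":0,"az":0},{"fingers":-1,"dx":0,"dy":-1,"dz":0,"ax":0,"ay":0,"az":0},{"fingers":-1,"dx":0,"dy":-1,"dz":0,"ax":0,"ay":0,"az":0},{"fingers":-1,"dx":0,"dy":-1,"dz":0,"ax":0,"ay":0,"az":0},{"fingers":-1,"dx":0,"dy":-1,"dz":0,"ax":0,"ay":0,"az":0},{"fingers":-1,"dx":0,"dy":0,"dz":0,"ax":0,"ay":0,"az":0}]'
python3 - <<'E'
from h import *
T=r.camera_model("top");S=r.camera_model("scene");t=r.snapshot("top")[:,:,::-1];s=r.snapshot("scene")[:,:,::-1]
cv2.imwrite("pics/top2.png",t);cv2.imwrite("pics/scene2.png",s)
for p in [(.4882,.252)]+W0: print(p,np.round(fit(T,t,*p),4),np.round(fit(S,s,*p),4))
print(rel(.4510,-.3182,.15))
E
```

```text
time_s: 13.7
tcp_pos: [0.4888, 0.2331, 0.1409]
ee_rot: [179.9, 0.0, 177.9]
wrist_force: [-0.2, -0.4, 0.1]
opening: 0.0799
gripper_force: 0.0
time_s: 14.95
tcp_pos: [0.4663, 0.0311, 0.1497]
ee_rot: [180.0, -0.0, 177.8]
wrist_force: [0.3, -0.3, -1.2]
opening: 0.0853
gripper_force: 0.0
time_s: 15.95
tcp_pos: [0.4587, -0.1094, 0.1498]
ee_rot: [-180.0, 0.0, 177.6]
wrist_force: [-0.6, 0.2, 0.4]
opening: 0.0857
gripper_force: 0.0
(0.4882, 0.252) [0.4914 0.2519 0.8268] [0.4693 0.3096 5.2248]
(0.651, -0.2095) [ 0.6514 -0.2117  1.0526] [ 0.6508 -0.2115  0.9207]
(0.449, -0.212) [ 0.4963 -0.1496  6.0702] [ 0.449 -0.212  0.   ]
(0.4527, -0.3156) [ 0.4509 -0.3183  1.0811] [ 0.451  -0.3181  0.9238]
(0.522, -0.4416) [ 0.5212 -0.4454  1.0551] [ 0.5215 -0.445   0.9285]
[ -0.0195 -10.5605  -0.0284]
```

```bash
python3 -m handwheel '[{"fingers":-1,"dx":0.04,"dy":-1,"dz":0,"ax":0,"ay":0,"az":0},{"fingers":-1,"dx":0,"dy":-1,"dz":0,"ax":0,"ay":0,"az":0},{"fingers":-1,"dx":0,"dy":-1,"dz":0,"ax":0,"ay":0,"az":0},{"fingers":-1,"dx":0,"dy":-1,"dz":0,"ax":0,"ay":0,"az":0},{"fingers":-1,"dx":0,"dy":-1,"dz":0,"ax":0,"ay":0,"az":0},{"fingers":-1,"dx":0,"dy":-1,"dz":0,"ax":0,"ay":0,"az":0},{"fingers":-1,"dx":0,"dy":-1,"dz":0,"ax":0,"ay":0,"az":0},{"fingers":-1,"dx":0,"dy":-1,"dz":0,"ax":0,"ay":0,"az":0},{"fingers":-1,"dx":0,"dy":-1,"dz":0,"ax":0,"ay":0,"az":0},{"fingers":-1,"dx":0,"dy":-1,"dz":0,"ax":0,"ay":0,"az":0}]' 25
python3 -m handwheel '[{"fingers":-1,"dx":0,"dy":-0.5,"dz":0.5,"ax":0,"ay":0,"az":0},{"fingers":-1,"dx":0,"dy":0,"dz":1,"ax":0,"ay":0,"az":0},{"fingers":-1,"dx":0,"dy":0,"dz":1,"ax":0,"ay":0,"az":0},{"fingers":-1,"dx":0,"dy":0,"dz":1,"ax":0,"ay":0,"az":0},{"fingers":-1,"dx":0,"dy":0,"dz":1,"ax":0,"ay":0,"az":0},{"fingers":-1,"dx":0,"dy":0,"dz":1,"ax":0,"ay":0,"az":0},{"fingers":-1,"dx":0,"dy":0,"dz":1,"ax":0,"ay":0,"az":0},{"fingers":-1,"dx":0,"dy":0,"dz":0.45,"ax":0,"ay":0,"az":0},{"fingers":-0.5,"dx":0,"dy":0,"dz":0,"ax":0,"ay":0,"az":0},{"fingers":0,"dx":0,"dy":0,"dz":0,"ax":0,"ay":0,"az":0}]' 25
python3 -m handwheel '[{"fingers":1,"dx":0,"dy":0,"dz":0,"ax":0,"ay":0,"az":0},{"fingers":1,"dx":0,"dy":0,"dz":0,"ax":0,"ay":0,"az":0},{"fingers":1,"dx":0,"dy":0,"dz":0,"ax":0,"ay":0,"az":0}]' 25
python3 - <<'E'
from h import *
print(rel(.4790,-.035,.01))
E
```

```text
time_s: 17.3
tcp_pos: [0.451, -0.3067, 0.1495]
ee_rot: [179.9, -0.0, 177.9]
wrist_force: [-0.2, -0.7, -0.9]
opening: 0.0854
gripper_force: 0.0
time_s: 18.55
tcp_pos: [0.4506, -0.3176, 0.0112]
ee_rot: [-180.0, 0.0, 177.8]
wrist_force: [1.3, -0.2, 6.8]
opening: 0.0517
gripper_force: 6.5
time_s: 18.92
tcp_pos: [0.4507, -0.3175, 0.0113]
ee_rot: [-180.0, 0.1, 177.8]
wrist_force: [-0.5, 1.0, 5.1]
opening: 0.0515
gripper_force: 26.5
[-0.8675 14.1695  0.0603]
```

```bash
python3 -m handwheel '[{"fingers":1,"dx":0,"dy":0,"dz":-0.08,"ax":0,"ay":0,"az":0},{"fingers":1,"dx":-0.09,"dy":1,"dz":0,"ax":0,"ay":0,"az":0},{"fingers":1,"dx":-0.09,"dy":1,"dz":0,"ax":0,"ay":0,"az":0},{"fingers":1,"dx":-0.09,"dy":1,"dz":0,"ax":0,"ay":0,"az":0},{"fingers":1,"dx":-0.09,"dy":1,"dz":0,"ax":0,"ay":0,"az":0},{"fingers":1,"dx":-0.09,"dy":1,"dz":0,"ax":0,"ay":0,"az":0},{"fingers":1,"dx":-0.09,"dy":1,"dz":0,"ax":0,"ay":0,"az":0},{"fingers":1,"dx":-0.09,"dy":1,"dz":0,"ax":0,"ay":0,"az":0},{"fingers":1,"dx":-0.09,"dy":1,"dz":0,"ax":0,"ay":0,"az":0},{"fingers":1,"dx":-0.09,"dy":1,"dz":0,"ax":0,"ay":0,"az":0}]' 25
python3 -m handwheel '[{"fingers":1,"dx":-0.06,"dy":1,"dz":0,"ax":0,"ay":0,"az":0},{"fingers":1,"dx":0,"dy":1,"dz":0,"ax":0,"ay":0,"az":0},{"fingers":1,"dx":0,"dy":1,"dz":0,"ax":0,"ay":0,"az":0},{"fingers":1,"dx":0,"dy":1,"dz":0,"ax":0,"ay":0,"az":0},{"fingers":1,"dx":0,"dy":1,"dz":0,"ax":0,"ay":0,"az":0},{"fingers":1,"dx":0,"dy":0,"dz":0,"ax":0,"ay":0,"az":0}]' 25
python3 - <<'E'
from h import *
print(rel(.4805,.0245,.01))
E
```

```text
time_s: 20.18
tcp_pos: [0.4735, -0.1366, 0.0123]
ee_rot: [180.0, 0.0, 177.8]
wrist_force: [-0.4, 0.1, -1.1]
opening: 0.051
gripper_force: 26.3
time_s: 20.92
tcp_pos: [0.4783, -0.0358, 0.0122]
ee_rot: [179.9, -0.0, 178.0]
wrist_force: [0.2, -1.2, -0.1]
opening: 0.0515
gripper_force: 26.3
[-0.0018  3.0158  0.1137]
```

```bash
python3 -m handwheel '[{"fingers":1,"dx":0,"dy":0.5,"dz":0,"ax":0,"ay":0,"az":0},{"fingers":1,"dx":0,"dy":0.5,"dz":0,"ax":0,"ay":0,"az":0},{"fingers":1,"dx":0,"dy":0.5,"dz":0,"ax":0,"ay":0,"az":0},{"fingers":1,"dx":0,"dy":0.5,"dz":0,"ax":0,"ay":0,"az":0},{"fingers":1,"dx":0,"dy":0.5,"dz":0,"ax":0,"ay":0,"az":0},{"fingers":1,"dx":0,"dy":0.5,"dz":0,"ax":0,"ay":0,"az":0},{"fingers":1,"dx":0,"dy":0.5,"dz":0,"ax":0,"ay":0,"az":0},{"fingers":1,"dx":0,"dy":0.5,"dz":0,"ax":0,"ay":0,"az":0}]' 25
python3 -m handwheel '[{"fingers":1,"dx":0,"dy":1,"dz":0,"ax":0,"ay":0,"az":0},{"fingers":1,"dx":0,"dy":1,"dz":0,"ax":0,"ay":0,"az":0},{"fingers":1,"dx":0,"dy":1,"dz":0,"ax":0,"ay":0,"az":0},{"fingers":1,"dx":0,"dy":1,"dz":0,"ax":0,"ay":0,"az":0},{"fingers":1,"dx":0,"dy":1,"dz":0,"ax":0,"ay":0,"az":0},{"fingers":1,"dx":0,"dy":1,"dz":0,"ax":0,"ay":0,"az":0},{"fingers":1,"dx":0,"dy":0.4,"dz":0,"ax":0,"ay":0,"az":0},{"fingers":1,"dx":0,"dy":0,"dz":0,"ax":0,"ay":0,"az":0}]'
```

```text
time_s: 21.92
tcp_pos: [0.4816, 0.0425, 0.0123]
ee_rot: [180.0, -0.0, 177.8]
wrist_force: [0.6, 0.7, -0.5]
opening: 0.0511
gripper_force: 26.3
time_s: 22.92
tcp_pos: [0.4864, 0.17, 0.0122]
ee_rot: [-180.0, 0.0, 177.8]
wrist_force: [-0.1, -0.3, -0.8]
opening: 0.0511
gripper_force: 26.3
```

```bash
python3 -m handwheel '[{"fingers":-0.5,"dx":0,"dy":0,"dz":0,"ax":0,"ay":0,"az":0},{"fingers":-0.5,"dx":0,"dy":0,"dz":0,"ax":0,"ay":0,"az":0},{"fingers":-0.5,"dx":0,"dy":0,"dz":0,"ax":0,"ay":0,"az":0},{"fingers":-0.5,"dx":0,"dy":0,"dz":-0.5,"ax":0,"ay":0,"az":0},{"fingers":-0.5,"dx":0,"dy":0,"dz":-1,"ax":0,"ay":0,"az":0},{"fingers":-0.5,"dx":0,"dy":0,"dz":-1,"ax":0,"ay":0,"az":0},{"fingers":-0.5,"dx":0,"dy":0,"dz":-1,"ax":0,"ay":0,"az":0},{"fingers":-0.5,"dx":0,"dy":0,"dz":-1,"ax":0,"ay":0,"az":0},{"fingers":-0.5,"dx":0,"dy":0,"dz":-1,"ax":0,"ay":0,"az":0},{"fingers":-1,"dx":-0.5,"dy":-1,"dz":-1,"ax":0,"ay":0,"az":0}]' 25
python3 -m handwheel '[{"fingers":-1,"dx":-0.5,"dy":-1,"dz":-0.5,"ax":0,"ay":0,"az":0},{"fingers":-1,"dx":-0.5,"dy":-1,"dz":0,"ax":0,"ay":0,"az":0},{"fingers":-1,"dx":-0.5,"dy":-1,"dz":0,"ax":0,"ay":0,"az":0},{"fingers":-1,"dx":-0.5,"dy":-1,"dz":0,"ax":0,"ay":0,"az":0},{"fingers":-1,"dx":-0.5,"dy":-1,"dz":0,"ax":0,"ay":0,"az":0},{"fingers":-1,"dx":-0.5,"dy":-1,"dz":0,"ax":0,"ay":0,"az":0},{"fingers":-1,"dx":-0.5,"dy":-1,"dz":0,"ax":0,"ay":0,"az":0},{"fingers":-1,"dx":-0.5,"dy":-1,"dz":0,"ax":0,"ay":0,"az":0},{"fingers":-1,"dx":-0.5,"dy":-1,"dz":0,"ax":0,"ay":0,"az":0},{"fingers":-1,"dx":-0.5,"dy":-1,"dz":0,"ax":0,"ay":0,"az":0}]'
python3 -m handwheel '[{"fingers":-1,"dx":-0.5,"dy":-1,"dz":0,"ax":0,"ay":0,"az":0},{"fingers":-1,"dx":-0.5,"dy":-1,"dz":0,"ax":0,"ay":0,"az":0},{"fingers":-1,"dx":-0.5,"dy":-1,"dz":0,"ax":0,"ay":0,"az":0},{"fingers":-1,"dx":-0.5,"dy":-1,"dz":0,"ax":0,"ay":0,"az":0},{"fingers":-1,"dx":-0.5,"dy":-1,"dz":0,"ax":0,"ay":0,"az":0},{"fingers":-1,"dx":-0.5,"dy":0,"dz":0,"ax":0,"ay":0,"az":0},{"fingers":-1,"dx":0,"dy":0,"dz":0,"ax":0,"ay":0,"az":0}]'
python3 - <<'E'
from h import *
T=r.camera_model("top");S=r.camera_model("scene");t=r.snapshot("top")[:,:,::-1];s=r.snapshot("scene")[:,:,::-1]
cv2.imwrite("pics/top3.png",t);cv2.imwrite("pics/scene3.png",s)
for p in [(.4882,.252),(.4856,.17),W0[0],W0[3]]: print(p,np.round(fit(T,t,*p),4),np.round(fit(S,s,*p),4))
print(rel(.6511,-.2116,.15))
E
```

```text
time_s: 24.18
tcp_pos: [0.495, 0.1508, 0.1434]
ee_rot: [179.9, -0.0, 178.0]
wrist_force: [0.9, -0.2, -0.2]
opening: 0.0801
gripper_force: 0.0
time_s: 25.42
tcp_pos: [0.5879, -0.0561, 0.1522]
ee_rot: [-180.0, -0.0, 177.7]
wrist_force: [-0.3, 0.1, 0.1]
opening: 0.0854
gripper_force: 0.0
time_s: 26.3
tcp_pos: [0.6445, -0.1558, 0.1519]
ee_rot: [179.9, -0.0, 177.8]
wrist_force: [-0.3, 0.6, -0.3]
opening: 0.0857
gripper_force: 0.0
(0.4882, 0.252) [0.4944 0.1931 5.5961] [0.4716 0.3048 5.3727]
(0.4856, 0.17) [0.4919 0.1594 6.2517] [0.5207 0.1351 1.5801]
(0.651, -0.2095) [ 0.6914 -0.1849  6.1672] [ 0.6508 -0.2115  0.9194]
(0.522, -0.4416) [ 0.5212 -0.4454  1.0568] [ 0.5215 -0.445   0.9292]
[-0.4733 -2.8     0.0925]
```

```bash
python3 -m handwheel '[{"fingers":-1,"dx":-0.43,"dy":-1,"dz":0,"ax":0,"ay":0,"az":0},{"fingers":-1,"dx":0,"dy":-1,"dz":0,"ax":0,"ay":0,"az":0},{"fingers":-1,"dx":0,"dy":-0.77,"dz":1,"ax":0,"ay":0,"az":0},{"fingers":-1,"dx":0,"dy":0,"dz":1,"ax":0,"ay":0,"az":0},{"fingers":-1,"dx":0,"dy":0,"dz":1,"ax":0,"ay":0,"az":0},{"fingers":-1,"dx":0,"dy":0,"dz":1,"ax":0,"ay":0,"az":0},{"fingers":-1,"dx":0,"dy":0,"dz":1,"ax":0,"ay":0,"az":0},{"fingers":-1,"dx":0,"dy":0,"dz":1,"ax":0,"ay":0,"az":0},{"fingers":-1,"dx":0,"dy":0,"dz":1,"ax":0,"ay":0,"az":0},{"fingers":-1,"dx":0,"dy":0,"dz":0.05,"ax":0,"ay":0,"az":0}]' 25
python3 -m handwheel '[{"fingers":-0.5,"dx":0,"dy":0,"dz":0,"ax":0,"ay":0,"az":0},{"fingers":0,"dx":0,"dy":0,"dz":0,"ax":0,"ay":0,"az":0},{"fingers":1,"dx":0,"dy":0,"dz":0,"ax":0,"ay":0,"az":0},{"fingers":1,"dx":0,"dy":0,"dz":0,"ax":0,"ay":0,"az":0},{"fingers":1,"dx":0,"dy":0,"dz":0,"ax":0,"ay":0,"az":0}]' 25
python3 - <<'E'
from h import *
print(rel(.4787,-.09,.012),rel(.4790,-.035,.012))
E
```

```text
time_s: 27.65
tcp_pos: [0.6492, -0.2118, 0.0091]
ee_rot: [179.9, -0.2, 177.8]
wrist_force: [0.8, -0.4, -0.1]
opening: 0.0854
gripper_force: 0.0
time_s: 28.28
tcp_pos: [0.6512, -0.2128, 0.0124]
ee_rot: [-180.0, 0.1, 177.8]
wrist_force: [-0.6, 0.2, 6.7]
opening: 0.051
gripper_force: 26.6
[8.8574 5.8011 0.001 ] [ 8.9491  8.5496 -0.0009]
```

```bash
python3 -m handwheel '[{"fingers":1,"dx":0.5,"dy":0,"dz":-0.08,"ax":0,"ay":0,"az":0},{"fingers":1,"dx":1,"dy":0.3,"dz":0,"ax":0,"ay":0,"az":0},{"fingers":1,"dx":1,"dy":0.3,"dz":0,"ax":0,"ay":0,"az":0},{"fingers":1,"dx":1,"dy":0.3,"dz":0,"ax":0,"ay":0,"az":0},{"fingers":1,"dx":1,"dy":0.3,"dz":0,"ax":0,"ay":0,"az":0},{"fingers":1,"dx":1,"dy":0.3,"dz":0,"ax":0,"ay":0,"az":0},{"fingers":1,"dx":1,"dy":0.3,"dz":0,"ax":0,"ay":0,"az":0},{"fingers":1,"dx":1,"dy":0.3,"dz":0,"ax":0,"ay":0,"az":0},{"fingers":1,"dx":1,"dy":0.3,"dz":0,"ax":0,"ay":0,"az":0},{"fingers":1,"dx":0.45,"dy":0.3,"dz":0,"ax":0,"ay":0,"az":0}]' 25
python3 -m handwheel '[{"fingers":1,"dx":0,"dy":1,"dz":0,"ax":0,"ay":0,"az":0},{"fingers":1,"dx":0,"dy":1,"dz":0,"ax":0,"ay":0,"az":0},{"fingers":1,"dx":0,"dy":1,"dz":0,"ax":0,"ay":0,"az":0},{"fingers":1,"dx":0,"dy":1,"dz":0,"ax":0,"ay":0,"az":0},{"fingers":1,"dx":0,"dy":1,"dz":0,"ax":0,"ay":0,"az":0},{"fingers":1,"dx":0,"dy":0.8,"dz":0,"ax":0,"ay":0,"az":0},{"fingers":1,"dx":0,"dy":0,"dz":0,"ax":0,"ay":0,"az":0}]' 25
python3 - <<'E'
from h import *
print(rel(.4790,-.035,.012))
E
```

```text
time_s: 29.52
tcp_pos: [0.4717, -0.151, 0.0129]
ee_rot: [180.0, -0.1, 177.7]
wrist_force: [-0.1, 0.2, -1.1]
opening: 0.0513
gripper_force: 26.3
time_s: 30.4
tcp_pos: [0.4782, -0.0341, 0.0128]
ee_rot: [180.0, -0.0, 177.9]
wrist_force: [0.3, 0.1, -1.0]
opening: 0.0513
gripper_force: 26.3
[-0.0393 -0.0441  0.0381]
```

```bash
python3 -m handwheel '[{"fingers":1,"dx":-0.03,"dy":0.5,"dz":0,"ax":0,"ay":0,"az":0},{"fingers":1,"dx":0,"dy":0.5,"dz":0,"ax":0,"ay":0,"az":0},{"fingers":1,"dx":0,"dy":0.5,"dz":0,"ax":0,"ay":0,"az":0},{"fingers":1,"dx":0,"dy":0.5,"dz":0,"ax":0,"ay":0,"az":0},{"fingers":1,"dx":0,"dy":0.5,"dz":0,"ax":0,"ay":0,"az":0},{"fingers":1,"dx":0,"dy":0.5,"dz":0,"ax":0,"ay":0,"az":0},{"fingers":1,"dx":0,"dy":0.5,"dz":0,"ax":0,"ay":0,"az":0},{"fingers":1,"dx":0,"dy":0.5,"dz":0,"ax":0,"ay":0,"az":0},{"fingers":1,"dx":0,"dy":1,"dz":0,"ax":0,"ay":0,"az":0},{"fingers":1,"dx":0,"dy":1,"dz":0,"ax":0,"ay":0,"az":0}]' 25
python3 -m handwheel '[{"fingers":1,"dx":0,"dy":0.6,"dz":0,"ax":0,"ay":0,"az":0},{"fingers":1,"dx":0,"dy":0,"dz":0,"ax":0,"ay":0,"az":0}]'
```

```text
time_s: 31.65
tcp_pos: [0.4834, 0.0851, 0.0129]
ee_rot: [180.0, -0.0, 177.7]
wrist_force: [0.3, -0.3, -0.9]
opening: 0.0512
gripper_force: 26.3
time_s: 31.9
tcp_pos: [0.4838, 0.0973, 0.0128]
ee_rot: [180.0, 0.0, 177.9]
wrist_force: [-0.4, -1.0, -1.2]
opening: 0.0513
gripper_force: 26.3
```

```bash
python3 -m handwheel '[{"fingers":-0.5,"dx":0,"dy":0,"dz":0,"ax":0,"ay":0,"az":0},{"fingers":-0.5,"dx":0,"dy":0,"dz":0,"ax":0,"ay":0,"az":0},{"fingers":-0.5,"dx":0,"dy":0,"dz":0,"ax":0,"ay":0,"az":0},{"fingers":-0.5,"dx":0,"dy":0,"dz":-0.5,"ax":0,"ay":0,"az":0},{"fingers":-0.5,"dx":0,"dy":0,"dz":-1,"ax":0,"ay":0,"az":0},{"fingers":-0.5,"dx":0,"dy":0,"dz":-1,"ax":0,"ay":0,"az":0},{"fingers":-0.5,"dx":0,"dy":0,"dz":-1,"ax":0,"ay":0,"az":0},{"fingers":-0.5,"dx":0,"dy":0,"dz":-1,"ax":0,"ay":0,"az":0},{"fingers":-0.5,"dx":0,"dy":0,"dz":-1,"ax":0,"ay":0,"az":0},{"fingers":-1,"dx":-0.1,"dy":-1,"dz":-1,"ax":0,"ay":0,"az":0}]' 25
python3 -m handwheel '[{"fingers":-1,"dx":-0.1,"dy":-1,"dz":-0.5,"ax":0,"ay":0,"az":0},{"fingers":-1,"dx":-0.1,"dy":-1,"dz":0,"ax":0,"ay":0,"az":0},{"fingers":-1,"dx":-0.1,"dy":-1,"dz":0,"ax":0,"ay":0,"az":0},{"fingers":-1,"dx":-0.1,"dy":-1,"dz":0,"ax":0,"ay":0,"az":0},{"fingers":-1,"dx":-0.1,"dy":-1,"dz":0,"ax":0,"ay":0,"az":0},{"fingers":-1,"dx":-0.1,"dy":-1,"dz":0,"ax":0,"ay":0,"az":0},{"fingers":-1,"dx":-0.1,"dy":-1,"dz":0,"ax":0,"ay":0,"az":0},{"fingers":-1,"dx":-0.1,"dy":-1,"dz":0,"ax":0,"ay":0,"az":0},{"fingers":-1,"dx":-0.1,"dy":-1,"dz":0,"ax":0,"ay":0,"az":0},{"fingers":-1,"dx":-0.1,"dy":-1,"dz":0,"ax":0,"ay":0,"az":0}]'
python3 -m handwheel '[{"fingers":-1,"dx":-0.1,"dy":-1,"dz":0,"ax":0,"ay":0,"az":0},{"fingers":-1,"dx":-0.1,"dy":-1,"dz":0,"ax":0,"ay":0,"az":0},{"fingers":-1,"dx":-0.1,"dy":-1,"dz":0,"ax":0,"ay":0,"az":0},{"fingers":-1,"dx":-0.1,"dy":-1,"dz":0,"ax":0,"ay":0,"az":0},{"fingers":-1,"dx":-0.1,"dy":-1,"dz":0,"ax":0,"ay":0,"az":0},{"fingers":-1,"dx":-0.1,"dy":-1,"dz":0,"ax":0,"ay":0,"az":0},{"fingers":-1,"dx":-0.1,"dy":-1,"dz":0,"ax":0,"ay":0,"az":0},{"fingers":-1,"dx":-0.1,"dy":-1,"dz":0,"ax":0,"ay":0,"az":0},{"fingers":-1,"dx":-0.1,"dy":-1,"dz":0,"ax":0,"ay":0,"az":0},{"fingers":-1,"dx":0,"dy":0,"dz":0,"ax":0,"ay":0,"az":0}]'
python3 - <<'E'
from h import *
T=r.camera_model("top");S=r.camera_model("scene");t=r.snapshot("top")[:,:,::-1];s=r.snapshot("scene")[:,:,::-1]
cv2.imwrite("pics/top4.png",t);cv2.imwrite("pics/scene4.png",s)
for p in [(.4882,.252),(.4856,.17),(.4835,.097),W0[3]]: print(p,np.round(fit(T,t,*p),4),np.round(fit(S,s,*p),4))
print(rel(.5213,-.4452,.15))
save("t4",t,150,120,420,245,2.95)
E
```

```text
time_s: 33.15
tcp_pos: [0.4849, 0.0775, 0.144]
ee_rot: [179.9, -0.0, 177.9]
wrist_force: [0.2, 0.7, -0.6]
opening: 0.08
gripper_force: 0.0
time_s: 34.4
tcp_pos: [0.4968, -0.1258, 0.1529]
ee_rot: [180.0, -0.0, 177.7]
wrist_force: [0.7, -0.7, -0.3]
opening: 0.0854
gripper_force: 0.0
time_s: 35.65
tcp_pos: [0.5079, -0.3073, 0.153]
ee_rot: [-179.9, 0.0, 177.6]
wrist_force: [0.9, 0.6, -0.0]
opening: 0.0855
gripper_force: 0.0
(0.4882, 0.252) [0.4914 0.252  0.8291] [0.4715 0.3048 5.3674]
(0.4856, 0.17) [0.4886 0.1702 0.835 ] [0.5207 0.135  1.5823]
(0.4835, 0.097) [0.486  0.0974 0.8195] [0.4549 0.1142 1.2418]
(0.522, -0.4416) [ 0.5588 -0.4166  6.065 ] [ 0.5215 -0.445   0.9303]
[-0.9269 -7.0067  0.1241]
```

View pics/t4.png

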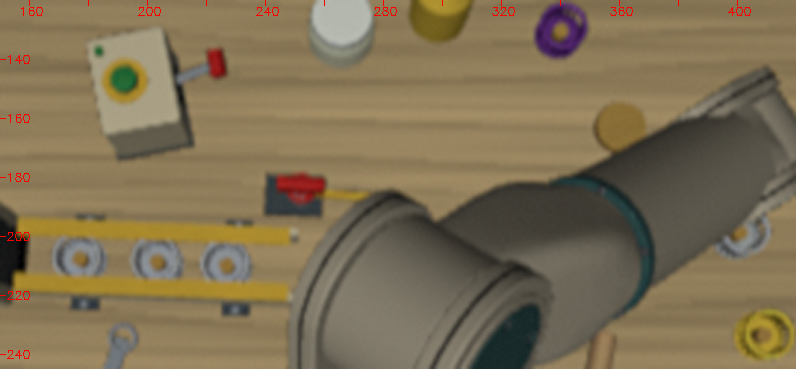

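Three wheels stand between the rails at (78,258), (157,262) and (226,264). Wd hasn't moved in the scene view; fetching it.

```bash
python3 -m handwheel '[{"fingers":-1,"dx":-0.3,"dy":-1,"dz":0,"ax":0,"ay":0,"az":0},{"fingers":-1,"dx":-0.3,"dy":-1,"dz":0,"ax":0,"ay":0,"az":0},{"fingers":-1,"dx":-0.3,"dy":-1,"dz":0,"ax":0,"ay":0,"az":0},{"fingers":-1,"dx":0,"dy":-1,"dz":0,"ax":0,"ay":0,"az":0},{"fingers":-1,"dx":0,"dy":-1,"dz":0,"ax":0,"ay":0,"az":0},{"fingers":-1,"dx":0,"dy":-1,"dz":0,"ax":0,"ay":0,"az":0},{"fingers":-1,"dx":0,"dy":-0.95,"dz":0.1,"ax":0,"ay":0,"az":0},{"fingers":-1,"dx":0,"dy":0,"dz":1,"ax":0,"ay":0,"az":0},{"fingers":-1,"dx":0,"dy":0,"dz":1,"ax":0,"ay":0,"az":0},{"fingers":-1,"dx":0,"dy":0,"dz":0,"ax":0,"ay":0,"az":0}]' 25
python3 - <<'E'
from h import *
S=r.camera_model("scene");s=r.snapshot("scene")[:,:,::-1];m=r.camera_model("wrist");w=r.snapshot("wrist")[:,:,::-1]
print(np.round(fit(S,s,*W0[3]),4),fit(m,w,*W0[3]),rel(.5213,-.4452,.011))
E
```

```text
time_s: 37.0
tcp_pos: [0.5201, -0.4417, 0.1076]
ee_rot: [179.7, -0.2, 177.8]
wrist_force: [0.6, -0.4, 0.7]
opening: 0.0852
gripper_force: 0.0
[ 0.5216 -0.445   0.9299] (np.float64(0.5192119691297403), np.float64(-0.4458430941034688), 0.9654743273517147) [-0.0174 -0.0846  4.9616]
```

```bash
python3 -m handwheel '[{"fingers":-1,"dx":0,"dy":-0.05,"dz":1,"ax":0,"ay":0,"az":0},{"fingers":-1,"dx":0,"dy":0,"dz":1,"ax":0,"ay":0,"az":0},{"fingers":-1,"dx":0,"dy":0,"dz":1,"ax":0,"ay":0,"az":0},{"fingers":-1,"dx":0,"dy":0,"dz":1,"ax":0,"ay":0,"az":0},{"fingers":-1,"dx":0,"dy":0,"dz":0.9,"ax":0,"ay":0,"az":0},{"fingers":-0.5,"dx":0,"dy":0,"dz":0,"ax":0,"ay":0,"az":0},{"fingers":0,"dx":0,"dy":0,"dz":0,"ax":0,"ay":0,"az":0},{"fingers":1,"dx":0,"dy":0,"dz":0,"ax":0,"ay":0,"az":0},{"fingers":1,"dx":0,"dy":0,"dz":0,"ax":0,"ay":0,"az":0},{"fingers":1,"dx":0,"dy":0,"dz":0,"ax":0,"ay":0,"az":0}]' 25
python3 - <<'E'
from h import *
T=r.camera_model("top")
print("flange",onz(T,150+637/2.95,120+214/2.95,.03),"hammer end",onz(T,150+600/2.95,120+333/2.95,.02))
print(rel(.457,-.42,.012),rel(.457,-.29,.012),rel(.4790,-.035,.012))
E
```

```text
time_s: 38.35
tcp_pos: [0.5212, -0.4457, 0.0135]
ee_rot: [-180.0, 0.0, 177.8]
wrist_force: [0.7, -0.2, 2.5]
opening: 0.0515
gripper_force: 26.5
flange [ 0.538  -0.3363  0.03  ] hammer end [ 0.4133 -0.2963  0.02  ]
[3.2587 1.1575 0.0705] [3.51   7.6527 0.0677] [ 2.9036 20.4357  0.063 ]
```

```bash
python3 -m handwheel '[{"fingers":1,"dx":0.5,"dy":0,"dz":-0.06,"ax":0,"ay":0,"az":0},{"fingers":1,"dx":1,"dy":0.3,"dz":0,"ax":0,"ay":0,"az":0},{"fingers":1,"dx":1,"dy":0.4,"dz":0,"ax":0,"ay":0,"az":0},{"fingers":1,"dx":0.75,"dy":0.6,"dz":0,"ax":0,"ay":0,"az":0},{"fingers":1,"dx":0.04,"dy":1,"dz":0,"ax":0,"ay":0,"az":0},{"fingers":1,"dx":0.04,"dy":1,"dz":0,"ax":0,"ay":0,"az":0},{"fingers":1,"dx":0.04,"dy":1,"dz":0,"ax":0,"ay":0,"az":0},{"fingers":1,"dx":0.04,"dy":1,"dz":0,"ax":0,"ay":0,"az":0},{"fingers":1,"dx":0.04,"dy":1,"dz":0,"ax":0,"ay":0,"az":0},{"fingers":1,"dx":0.04,"dy":1,"dz":0,"ax":0,"ay":0,"az":0}]' 25
python3 -m handwheel '[{"fingers":1,"dx":0,"dy":1,"dz":0,"ax":0,"ay":0,"az":0},{"fingers":1,"dx":-0.06,"dy":1,"dz":0,"ax":0,"ay":0,"az":0},{"fingers":1,"dx":-0.06,"dy":1,"dz":0,"ax":0,"ay":0,"az":0},{"fingers":1,"dx":-0.06,"dy":1,"dz":0,"ax":0,"ay":0,"az":0},{"fingers":1,"dx":-0.06,"dy":1,"dz":0,"ax":0,"ay":0,"az":0},{"fingers":1,"dx":-0.06,"dy":1,"dz":0,"ax":0,"ay":0,"az":0},{"fingers":1,"dx":-0.06,"dy":1,"dz":0,"ax":0,"ay":0,"az":0},{"fingers":1,"dx":-0.06,"dy":1,"dz":0,"ax":0,"ay":0,"az":0},{"fingers":1,"dx":-0.06,"dy":1,"dz":0,"ax":0,"ay":0,"az":0},{"fingers":1,"dx":-0.06,"dy":0,"dz":0,"ax":0,"ay":0,"az":0}]' 25
python3 - <<'E'
from h import *
print(rel(.4788,-.035,.012))
E
```

```text
time_s: 39.6
tcp_pos: [0.4569, -0.2955, 0.0141]
ee_rot: [-180.0, 0.0, 177.8]
wrist_force: [0.1, -0.2, -0.6]
opening: 0.0512
gripper_force: 26.5
time_s: 40.85
tcp_pos: [0.4747, -0.1151, 0.014]
ee_rot: [179.9, -0.0, 178.0]
wrist_force: [0.5, -0.4, -0.5]
opening: 0.0512
gripper_force: 26.5
[-0.0645  4.0118  0.1027]
```

```bash
python3 -m handwheel '[{"fingers":1,"dx":-0.06,"dy":1,"dz":0,"ax":0,"ay":0,"az":0},{"fingers":1,"dx":0,"dy":1,"dz":0,"ax":0,"ay":0,"az":0},{"fingers":1,"dx":0,"dy":1,"dz":0,"ax":0,"ay":0,"az":0},{"fingers":1,"dx":0,"dy":1,"dz":0,"ax":0,"ay":0,"az":0},{"fingers":1,"dx":0,"dy":0.5,"dz":0,"ax":0,"ay":0,"az":0},{"fingers":1,"dx":0,"dy":0.5,"dz":0,"ax":0,"ay":0,"az":0},{"fingers":1,"dx":0,"dy":0.5,"dz":0,"ax":0,"ay":0,"az":0},{"fingers":1,"dx":0,"dy":0.5,"dz":0,"ax":0,"ay":0,"az":0},{"fingers":1,"dx":0,"dy":0.5,"dz":0,"ax":0,"ay":0,"az":0},{"fingers":1,"dx":0,"dy":0.5,"dz":0,"ax":0,"ay":0,"az":0}]' 25
python3 -m handwheel '[{"fingers":1,"dx":0,"dy":0.5,"dz":0,"ax":0,"ay":0,"az":0},{"fingers":1,"dx":0,"dy":0.5,"dz":0,"ax":0,"ay":0,"az":0},{"fingers":1,"dx":0,"dy":0.5,"dz":0,"ax":0,"ay":0,"az":0},{"fingers":1,"dx":0,"dy":0.5,"dz":0,"ax":0,"ay":0,"az":0},{"fingers":1,"dx":0,"dy":0.25,"dz":0,"ax":0,"ay":0,"az":0},{"fingers":1,"dx":0,"dy":0,"dz":0,"ax":0,"ay":0,"az":0}]' 25
```

```text
time_s: 42.1
tcp_pos: [0.4812, 0.023, 0.0141]
ee_rot: [-180.0, -0.0, 177.8]
wrist_force: [-0.1, -0.8, -0.8]
opening: 0.0512
gripper_force: 26.4
time_s: 42.85
tcp_pos: [0.483, 0.0679, 0.0141]
ee_rot: [180.0, -0.0, 177.8]
wrist_force: [0.3, 0.6, -0.8]
opening: 0.0511
gripper_force: 26.7
```

```bash
python3 -m handwheel '[{"fingers":-0.5,"dx":0,"dy":0,"dz":0,"ax":0,"ay":0,"az":0},{"fingers":-0.5,"dx":0,"dy":0,"dz":0,"ax":0,"ay":0,"az":0},{"fingers":-0.5,"dx":0,"dy":0,"dz":0,"ax":0,"ay":0,"az":0},{"fingers":-0.5,"dx":0,"dy":0,"dz":-0.5,"ax":0,"ay":0,"az":0},{"fingers":-0.5,"dx":0,"dy":0,"dz":-1,"ax":0,"ay":0,"az":0},{"fingers":-0.5,"dx":0,"dy":0,"dz":-1,"ax":0,"ay":0,"az":0},{"fingers":-0.5,"dx":0,"dy":0,"dz":-1,"ax":0,"ay":0,"az":0},{"fingers":-0.5,"dx":0,"dy":0,"dz":-1,"ax":0,"ay":0,"az":0},{"fingers":-0.5,"dx":0,"dy":0,"dz":-1,"ax":0,"ay":0,"az":0},{"fingers":-1,"dx":0,"dy":0,"dz":-1,"ax":0,"ay":0,"az":0}]' 25
python3 -m handwheel '[{"fingers":-0.3,"dx":0,"dy":0,"dz":-1,"ax":0,"ay":0,"az":0},{"fingers":-0.3,"dx":0,"dy":-1,"dz":-1,"ax":0,"ay":0,"az":0},{"fingers":-0.3,"dx":-0.8,"dy":-1,"dz":-1,"ax":0,"ay":0,"az":0},{"fingers":-0.3,"dx":-1,"dy":-1,"dz":0,"ax":0,"ay":0,"az":0},{"fingers":-0.3,"dx":-1,"dy":0,"dz":0,"ax":0,"ay":0,"az":0},{"fingers":-0.3,"dx":-1,"dy":0,"dz":0,"ax":0,"ay":0,"az":0},{"fingers":-0.3,"dx":0,"dy":0,"dz":0,"ax":0,"ay":0,"az":0}]' 25
python3 - <<'E'
from h import *
s=r.sense();print(s["qpos"])
T=r.camera_model("top");t=r.snapshot("top")[:,:,::-1];m=r.camera_model("wrist");w=r.snapshot("wrist")[:,:,::-1]
cv2.imwrite("pics/top5.png",t);cv2.imwrite("pics/w7.png",w)
for p in [(.4882,.252),(.488,.19),(.485,.136),(.483,.068)]: print(p,np.round(fit(T,t,*p),4))
c=np.zeros((384,800,3),np.uint8);c[:,:512]=w;c[:300,512:]=cv2.resize(t[180:240,145:275],(288,133))[:300] if 0 else 0
tt=cv2.resize(t[180:240,145:260],(288,150));c[:150,512:]=tt
cv2.imwrite("pics/c7.png",c);import pickle;pickle.dump(m,open("w7.pkl","wb"))
E
```

```text
time_s: 44.1
tcp_pos: [0.4827, 0.0675, 0.1454]
ee_rot: [180.0, 0.0, 177.8]
wrist_force: [0.3, 0.3, 0.1]
opening: 0.08
gripper_force: 0.0
time_s: 44.98
tcp_pos: [0.5572, 0.0043, 0.2045]
ee_rot: [-180.0, 0.0, 177.8]
wrist_force: [-0.4, -1.2, 1.2]
opening: 0.0555
gripper_force: 0.0
[-31.2886  37.2026  45.1765 104.5375 -32.8563  52.1805 116.794 ]
(0.4882, 0.252) [0.4743 0.2422 6.0431]
(0.488, 0.19) [0.4896 0.1902 6.3277]
(0.485, 0.136) [0.5015 0.1524 6.3665]
(0.483, 0.068) [0.519  0.1009 6.2713]
```

View pics/c7.png

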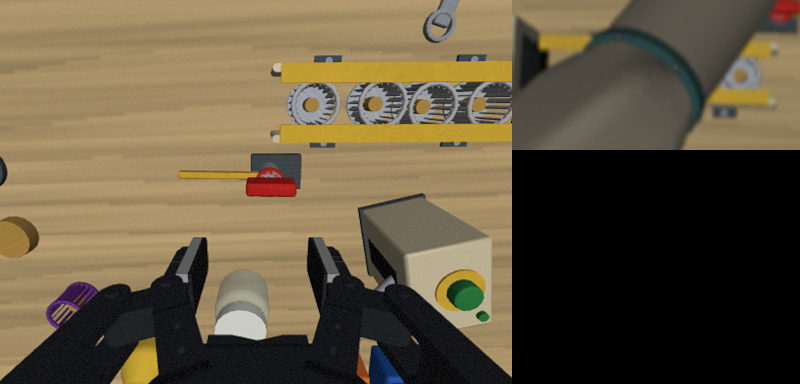

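All four wheels are in the lane, and the last, at (313,104), is past the mouth nubs at x=277. Locating the knob bar at (247–297, 178–196).

```bash
python3 - <<'E'
from h import *
import pickle
m=pickle.load(open("w7.pkl","rb"));T=r.camera_model("top");S=r.camera_model("scene")
print(onz(m,272,196,.086),onz(m,248,196,.086),onz(m,296,196,.086),onz(m,272,179,.058))
print("wheel4 rear",onz(m,288,104,.042),"nub",onz(m,277,70,.054),onz(m,277,135,.054))
w=cv2.imread("pics/w7.png").astype(int)
red=((w[:,:,2]>90)&(w[:,:,1]<60)&(w[:,:,0]<60)).astype(np.uint8)[:230,:340]
ys,xs=np.nonzero(red);print(xs.min(),xs.max(),ys.min(),ys.max())
for y in range(ys.min(),ys.max()+1): print(y,red[y].sum(),np.nonzero(red[y])[0][[0,-1]],w[y,262].tolist(),end="; ")
a=cv2.imread("pics/top0.png").astype(int)[170:200,235:270]
red=((a[:,:,2]>100)&(a[:,:,1]<70)).astype(np.uint8);ys,xs=np.nonzero(red);print("top",xs.min()+235,xs.max()+235,ys.min()+170,ys.max()+170)
for z in(.086,): print([onz(T,252.2,v,z) for v in (179,182,184)])
E
```

```text
[0.5646 0.0182 0.086 ] [ 0.5637 -0.0053  0.086 ] [0.5655 0.0417 0.086 ] [0.555  0.0198 0.058 ]
wheel4 rear [0.4797 0.0388 0.042 ] nub [0.4479 0.0271 0.054 ] [0.5095 0.0261 0.054 ]
246 296 168 196
168 9 [266 274] [72, 71, 66]; 169 13 [264 276] [50, 50, 72]; 170 18 [261 278] [35, 36, 138]; 171 15 [261 279] [31, 35, 172]; 172 15 [259 281] [29, 34, 173]; 173 10 [259 281] [30, 32, 166]; 174 8 [258 282] [71, 72, 149]; 175 5 [258 283] [127, 125, 133]; 176 6 [257 283] [92, 92, 154]; 177 15 [256 283] [38, 41, 120]; 178 44 [249 292] [15, 17, 103]; 179 46 [247 293] [21, 27, 105]; 180 46 [248 293] [11, 13, 103]; 181 47 [248 294] [5, 12, 107]; 182 47 [248 294] [15, 9, 103]; 183 47 [248 294] [30, 27, 133]; 184 49 [247 295] [32, 35, 171]; 185 51 [246 296] [28, 31, 170]; 186 51 [246 296] [23, 29, 170]; 187 51 [246 296] [34, 36, 172]; 188 51 [246 296] [32, 35, 172]; 189 50 [246 295] [23, 26, 165]; 190 50 [246 295] [20, 26, 165]; 191 50 [246 295] [25, 34, 164]; 192 50 [246 295] [27, 25, 162]; 193 50 [246 295] [25, 32, 162]; 194 49 [247 295] [29, 33, 164]; 195 48 [247 294] [20, 20, 131]; 196 24 [266 293] [48, 63, 112]; top 244 259 179 188
[array([0.568 , 0.0163, 0.086 ]), array([0.5589, 0.0162, 0.086 ]), array([0.5528, 0.0162, 0.086 ])]
```

```bash
python3 -m handwheel '[{"fingers":0,"dx":0,"dy":0,"dz":0,"ax":0,"ay":0,"az":1},{"fingers":0,"dx":0,"dy":0,"dz":0,"ax":0,"ay":0,"az":1},{"fingers":0,"dx":0,"dy":0,"dz":0,"ax":0,"ay":0,"az":1},{"fingers":0,"dx":0,"dy":0,"dz":0,"ax":0,"ay":0,"az":1},{"fingers":0,"dx":0,"dy":0,"dz":0,"ax":0,"ay":0,"az":1},{"fingers":0,"dx":0,"dy":0,"dz":0,"ax":0,"ay":0,"az":1},{"fingers":0,"dx":0,"dy":0,"dz":0,"ax":0,"ay":0,"az":1},{"fingers":0,"dx":0,"dy":0,"dz":0,"ax":0,"ay":0,"az":1},{"fingers":0,"dx":0,"dy":0,"dz":0,"ax":0,"ay":0,"az":1},{"fingers":0,"dx":0,"dy":0,"dz":0,"ax":0,"ay":0,"az":1}]' 30
python3 -m handwheel '[{"fingers":0,"dx":0,"dy":0,"dz":0,"ax":0,"ay":0,"az":1},{"fingers":0,"dx":0,"dy":0,"dz":0,"ax":0,"ay":0,"az":1},{"fingers":0,"dx":0,"dy":0,"dz":0,"ax":0,"ay":0,"az":1},{"fingers":0,"dx":0,"dy":0,"dz":0,"ax":0,"ay":0,"az":0.2},{"fingers":0,"dx":0,"dy":0,"dz":0,"ax":0,"ay":0,"az":0}]' 30
python3 - <<'E'
from h import *
s=r.sense();print(s["qpos"]);print(rel(.5587,.0165,.061))
T=r.camera_model("top");t=r.snapshot("top")[:,:,::-1];cv2.imwrite("pics/top6.png",t)
for p in [(.4882,.252),(.488,.19),(.485,.136),(.483,.068)]: print(p,np.round(fit(T,t,*p),4))
E
```

```text
time_s: 46.32
tcp_pos: [0.5553, 0.0049, 0.2043]
ee_rot: [-180.0, -0.1, 108.8]
wrist_force: [-0.2, -0.7, -0.3]
opening: 0.0428
gripper_force: 0.0
time_s: 46.95
tcp_pos: [0.5561, 0.0047, 0.2042]
ee_rot: [-180.0, -0.0, 87.1]
wrist_force: [-0.0, 0.6, 0.6]
opening: 0.0425
gripper_force: 0.0
[-41.1021  48.5128  69.0915 104.9131 -50.7745  64.6454  43.7331]
[0.5926 0.1053 7.1579]
(0.4882, 0.252) [0.504  0.2691 6.1852]
(0.488, 0.19) [0.5182 0.2075 6.2609]
(0.485, 0.136) [0.5316 0.1688 6.4096]
(0.483, 0.068) [0.4852 0.0681 0.8115]
```

Air-testing whether the arm can turn a further 92° clockwise.

```bash
python3 -m handwheel '[{"fingers":0,"dx":0,"dy":0,"dz":0,"ax":0,"ay":0,"az":1},{"fingers":0,"dx":0,"dy":0,"dz":0,"ax":0,"ay":0,"az":1},{"fingers":0,"dx":0,"dy":0,"dz":0,"ax":0,"ay":0,"az":1},{"fingers":0,"dx":0,"dy":0,"dz":0,"ax":0,"ay":0,"az":1},{"fingers":0,"dx":0,"dy":0,"dz":0,"ax":0,"ay":0,"az":1},{"fingers":0,"dx":0,"dy":0,"dz":0,"ax":0,"ay":0,"az":1},{"fingers":0,"dx":0,"dy":0,"dz":0,"ax":0,"ay":0,"az":1},{"fingers":0,"dx":0,"dy":0,"dz":0,"ax":0,"ay":0,"az":1},{"fingers":0,"dx":0,"dy":0,"dz":0,"ax":0,"ay":0,"az":1},{"fingers":0,"dx":0,"dy":0,"dz":0,"ax":0,"ay":0,"az":1}]' 30
python3 -m handwheel '[{"fingers":0,"dx":0,"dy":0,"dz":0,"ax":0,"ay":0,"az":1},{"fingers":0,"dx":0,"dy":0,"dz":0,"ax":0,"ay":0,"az":1},{"fingers":0,"dx":0,"dy":0,"dz":0,"ax":0,"ay":0,"az":1},{"fingers":0,"dx":0,"dy":0,"dz":0,"ax":0,"ay":0,"az":0}]' 30
python3 -c "
from h import *
print(r.sense()['qpos'])"
```

```text
time_s: 48.25
tcp_pos: [0.5564, 0.0045, 0.2042]
ee_rot: [-180.0, -0.0, 18.1]
wrist_force: [-0.5, -0.3, -1.6]
opening: 0.0427
gripper_force: 0.0
time_s: 48.75
tcp_pos: [0.5565, 0.0045, 0.2042]
ee_rot: [-180.0, 0.0, -2.2]
wrist_force: [0.0, -1.0, 0.0]
opening: 0.0427
gripper_force: 0.0
[-42.3967  52.2264  74.7456 104.8958 -54.7905  69.0194 -41.7229]
```

```bash
python3 -m handwheel '[{"fingers":0,"dx":0,"dy":0,"dz":0,"ax":0,"ay":0,"az":-1},{"fingers":0,"dx":0,"dy":0,"dz":0,"ax":0,"ay":0,"az":-1},{"fingers":0,"dx":0,"dy":0,"dz":0,"ax":0,"ay":0,"az":-1},{"fingers":0,"dx":0,"dy":0,"dz":0,"ax":0,"ay":0,"az":-1},{"fingers":0,"dx":0,"dy":0,"dz":0,"ax":0,"ay":0,"az":-1},{"fingers":0,"dx":0,"dy":0,"dz":0,"ax":0,"ay":0,"az":-1},{"fingers":0,"dx":0,"dy":0,"dz":0,"ax":0,"ay":0,"az":-1},{"fingers":0,"dx":0,"dy":0,"dz":0,"ax":0,"ay":0,"az":-1},{"fingers":0,"dx":0,"dy":0,"dz":0,"ax":0,"ay":0,"az":-1},{"fingers":0,"dx":0,"dy":0,"dz":0,"ax":0,"ay":0,"az":-1}]' 30
python3 -m handwheel '[{"fingers":0,"dx":0,"dy":0,"dz":0,"ax":0,"ay":0,"az":-1},{"fingers":0,"dx":0,"dy":0,"dz":0,"ax":0,"ay":0,"az":-1},{"fingers":0,"dx":0,"dy":0,"dz":0,"ax":0,"ay":0,"az":-0.96},{"fingers":0,"dx":0,"dy":0,"dz":0,"ax":0,"ay":0,"az":0}]' 30
python3 -c "
from h import *
print(r.sense()['qpos']);print(rel(.5587,.0165,.061))"
```

```text
time_s: 50.0
tcp_pos: [0.5565, 0.0044, 0.2042]
ee_rot: [-180.0, -0.0, 66.8]
wrist_force: [-0.7, 0.4, -0.5]
opening: 0.0424
gripper_force: 0.0
time_s: 50.5
tcp_pos: [0.5566, 0.0044, 0.2044]
ee_rot: [180.0, -0.0, 86.8]
wrist_force: [-0.8, -0.2, 0.4]
opening: 0.0427
gripper_force: 0.0
[-35.0379  40.0874  52.8719 104.7264 -38.7497  55.226   31.6459]
[0.6046 0.07   7.1704]
```

```bash
python3 -m handwheel '[{"fingers":0,"dx":0.6,"dy":0.07,"dz":0,"ax":0,"ay":0,"az":0},{"fingers":0,"dx":0,"dy":0,"dz":1,"ax":0,"ay":0,"az":0},{"fingers":0,"dx":0,"dy":0,"dz":1,"ax":0,"ay":0,"az":0},{"fingers":0,"dx":0,"dy":0,"dz":1,"ax":0,"ay":0,"az":0},{"fingers":0,"dx":0,"dy":0,"dz":1,"ax":0,"ay":0,"az":0},{"fingers":0,"dx":0,"dy":0,"dz":1,"ax":0,"ay":0,"az":0},{"fingers":0,"dx":0,"dy":0,"dz":0.5,"ax":0,"ay":0,"az":0},{"fingers":0,"dx":0,"dy":0,"dz":0,"ax":0,"ay":0,"az":0}]' 30
python3 - <<'E'
from h import *
print(rel(.5587,.0165,.061))
m=r.camera_model("wrist");w=r.snapshot("wrist")[:,:,::-1]
cv2.imwrite("pics/w8.png",w);import pickle;pickle.dump(m,open("w8.pkl","wb"))
E
```

```text
time_s: 51.5
tcp_pos: [0.5583, 0.0162, 0.0934]
ee_rot: [-179.9, 0.0, 86.7]
wrist_force: [-0.5, 0.5, 0.1]
opening: 0.043
gripper_force: 0.0
[0.0176 0.0209 1.6194]
```

View pics/w8.png

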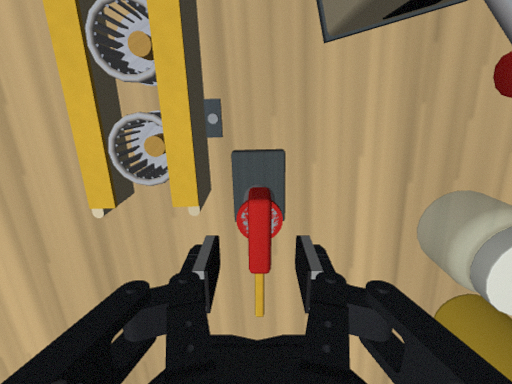

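The bar (260,190–272) is centred and aligned between the pads, and the last wheel (143,148) is inside the mouth. Lowering and gripping.

```bash
python3 -m handwheel '[{"fingers":0,"dx":0,"dy":0.05,"dz":0.8,"ax":0,"ay":0,"az":0},{"fingers":0,"dx":0,"dy":0,"dz":0.8,"ax":0,"ay":0,"az":0},{"fingers":0,"dx":0,"dy":0,"dz":0,"ax":0,"ay":0,"az":0},{"fingers":0.4,"dx":0,"dy":0,"dz":0,"ax":0,"ay":0,"az":0},{"fingers":1,"dx":0,"dy":0,"dz":0,"ax":0,"ay":0,"az":0},{"fingers":1,"dx":0,"dy":0,"dz":0,"ax":0,"ay":0,"az":0},{"fingers":1,"dx":0,"dy":0,"dz":0,"ax":0,"ay":0,"az":0},{"fingers":1,"dx":0,"dy":0,"dz":0,"ax":0,"ay":0,"az":0}]' 50
python3 -m handwheel '[{"fingers":1,"dx":0,"dy":0,"dz":0,"ax":0,"ay":0,"az":0.5},{"fingers":1,"dx":0,"dy":0,"dz":0,"ax":0,"ay":0,"az":0.5},{"fingers":1,"dx":0,"dy":0,"dz":0,"ax":0,"ay":0,"az":0.5},{"fingers":1,"dx":0,"dy":0,"dz":0,"ax":0,"ay":0,"az":0.5},{"fingers":1,"dx":0,"dy":0,"dz":0,"ax":0,"ay":0,"az":0.5},{"fingers":1,"dx":0,"dy":0,"dz":0,"ax":0,"ay":0,"az":0}]' 50
python3 -c "
from h import *
s=r.sense();print(s['qpos'],s['wrist_torque'])"
```

```text
time_s: 52.55
tcp_pos: [0.5597, 0.0161, 0.0625]
ee_rot: [180.0, -0.0, 86.7]
wrist_force: [-1.4, 0.3, 5.3]
opening: 0.013
gripper_force: 49.9
time_s: 53.3
tcp_pos: [0.5593, 0.0162, 0.0625]
ee_rot: [-180.0, 0.0, 69.5]
wrist_force: [-3.7, -0.0, 7.0]
opening: 0.0129
gripper_force: 50.3
[-31.7151  51.9432  45.7941 109.9562 -55.1854  43.4378  26.4599] [-0.0722  0.597   0.1113]
```

```bash
python3 -m handwheel '[{"fingers":1,"dx":0,"dy":0,"dz":0,"ax":0,"ay":0,"az":0.5},{"fingers":1,"dx":0,"dy":0,"dz":0,"ax":0,"ay":0,"az":0.5},{"fingers":1,"dx":0,"dy":0,"dz":0,"ax":0,"ay":0,"az":0.5},{"fingers":1,"dx":0,"dy":0,"dz":0,"ax":0,"ay":0,"az":0.5},{"fingers":1,"dx":0,"dy":0,"dz":0,"ax":0,"ay":0,"az":0.5},{"fingers":1,"dx":0,"dy":0,"dz":0,"ax":0,"ay":0,"az":0.5},{"fingers":1,"dx":0,"dy":0,"dz":0,"ax":0,"ay":0,"az":0}]' 50
python3 -c "
from h import *
s=r.sense();print(s['qpos'],s['wrist_torque'])"
```

```text
time_s: 54.18
tcp_pos: [0.5588, 0.0164, 0.0625]
ee_rot: [-179.9, 0.0, 48.9]
wrist_force: [-4.1, 0.2, 8.1]
opening: 0.0131
gripper_force: 50.4
[-33.6046  53.7405  49.7647 110.0352 -58.4573  46.3      8.6962] [0.0516 0.8348 0.0278]
```

```bash
python3 -m handwheel '[{"fingers":1,"dx":0,"dy":0,"dz":0,"ax":0,"ay":0,"az":0.5},{"fingers":1,"dx":0,"dy":0,"dz":0,"ax":0,"ay":0,"az":0.5},{"fingers":1,"dx":0,"dy":0,"dz":0,"ax":0,"ay":0,"az":0.5},{"fingers":1,"dx":0,"dy":0,"dz":0,"ax":0,"ay":0,"az":0.5},{"fingers":1,"dx":0,"dy":0,"dz":0,"ax":0,"ay":0,"az":0.5},{"fingers":1,"dx":0,"dy":0,"dz":0,"ax":0,"ay":0,"az":0.5},{"fingers":1,"dx":0,"dy":0,"dz":0,"ax":0,"ay":0,"az":0}]' 50
python3 -c "
from h import *
s=r.sense();print(s['qpos'],s['wrist_torque'])"
```

```text
time_s: 55.05
tcp_pos: [0.5585, 0.0169, 0.0625]
ee_rot: [-179.9, 0.0, 28.2]
wrist_force: [-4.5, 0.7, 8.6]
opening: 0.0128
gripper_force: 50.5
[-34.6697  54.8905  52.1065 110.0848 -60.3122  48.1291 -10.3689] [ 0.1843  1.0367 -0.1611]
```

The torque has changed sign, so the knob is past its detent. Following it to the stop.

```bash
python3 -m handwheel '[{"fingers":1,"dx":0,"dy":0,"dz":0,"ax":0,"ay":0,"az":0.5},{"fingers":1,"dx":0,"dy":0,"dz":0,"ax":0,"ay":0,"az":0.5},{"fingers":1,"dx":0,"dy":0,"dz":0,"ax":0,"ay":0,"az":0.5},{"fingers":1,"dx":0,"dy":0,"dz":0,"ax":0,"ay":0,"az":0.5},{"fingers":1,"dx":0,"dy":0,"dz":0,"ax":0,"ay":0,"az":0.5},{"fingers":1,"dx":0,"dy":0,"dz":0,"ax":0,"ay":0,"az":0.5},{"fingers":1,"dx":0,"dy":0,"dz":0,"ax":0,"ay":0,"az":0.5},{"fingers":1,"dx":0,"dy":0,"dz":0,"ax":0,"ay":0,"az":0.5},{"fingers":1,"dx":0,"dy":0,"dz":0,"ax":0,"ay":0,"az":0.4},{"fingers":1,"dx":0,"dy":0,"dz":0,"ax":0,"ay":0,"az":0}]' 50
python3 -c "
from h import *
s=r.sense();print(s['qpos'],s['wrist_torque'])"
```

```text
time_s: 56.3
tcp_pos: [0.5583, 0.0177, 0.0625]
ee_rot: [-179.8, 0.1, -2.0]
wrist_force: [-5.6, 3.3, 11.2]
opening: 0.0129
gripper_force: 50.7
[-35.3658  55.686   53.6417 110.101  -61.5028  49.4198 -39.6035] [ 0.4585  1.1033 -0.0727]
```

```bash
python3 -m handwheel '[{"fingers":0,"dx":0,"dy":0,"dz":0,"ax":0,"ay":0,"az":0},{"fingers":0,"dx":0,"dy":0,"dz":0,"ax":0,"ay":0,"az":0},{"fingers":0,"dx":0,"dy":0,"dz":-0.5,"ax":0,"ay":0,"az":0},{"fingers":0,"dx":0,"dy":0,"dz":-1,"ax":0,"ay":0,"az":0},{"fingers":0,"dx":0,"dy":0,"dz":-1,"ax":0,"ay":0,"az":0},{"fingers":0,"dx":0,"dy":0,"dz":-1,"ax":0,"ay":0,"az":0},{"fingers":0,"dx":0,"dy":0,"dz":-1,"ax":0,"ay":0,"az":0},{"fingers":0,"dx":0,"dy":0,"dz":-1,"ax":0,"ay":0,"az":0},{"fingers":0,"dx":0,"dy":0,"dz":-1,"ax":0,"ay":0,"az":0},{"fingers":0,"dx":0,"dy":0,"dz":-1,"ax":0,"ay":0,"az":0}]' 30
python3 -m handwheel '[{"fingers":1,"dx":0.5,"dy":-1,"dz":-0.5,"ax":0,"ay":0,"az":0},{"fingers":1,"dx":0.5,"dy":-1,"dz":0,"ax":0,"ay":0,"az":0},{"fingers":1,"dx":0.5,"dy":-1,"dz":0,"ax":0,"ay":0,"az":0},{"fingers":1,"dx":0.5,"dy":-1,"dz":0,"ax":0,"ay":0,"az":0},{"fingers":1,"dx":0.5,"dy":-1,"dz":0,"ax":0,"ay":0,"az":0},{"fingers":1,"dx":0.5,"dy":-1,"dz":0,"ax":0,"ay":0,"az":0},{"fingers":1,"dx":0.5,"dy":-1,"dz":0,"ax":0,"ay":0,"az":0},{"fingers":1,"dx":0.5,"dy":-1,"dz":0,"ax":0,"ay":0,"az":0},{"fingers":1,"dx":0.5,"dy":-1,"dz":0,"ax":0,"ay":0,"az":0},{"fingers":1,"dx":0,"dy":0,"dz":0,"ax":0,"ay":0,"az":0}]' 30
python3 - <<'E'
from h import *
print(r.sense()["qpos"])
T=r.camera_model("top");t=r.snapshot("top")[:,:,::-1];cv2.imwrite("pics/top7.png",t);s=r.snapshot("scene")[:,:,::-1];cv2.imwrite("pics/scene7.png",s)
c=np.zeros((460,790,3),np.uint8)
a=cv2.resize(t[120:240,145:275],None,fx=3,fy=3);b=cv2.resize(s[150:240,230:350],None,fx=3.3,fy=3.3)
c[:360,:390]=a;c[:b.shape[0],394:394+b.shape[1]]=b;cv2.imwrite("pics/c8.png",c)
E
```

```text
time_s: 57.55
tcp_pos: [0.5596, 0.0163, 0.2134]
ee_rot: [-180.0, 0.0, -1.9]
wrist_force: [0.4, -0.2, 1.2]
opening: 0.0428
gripper_force: 0.0
time_s: 58.8
tcp_pos: [0.6559, 0.1949, 0.222]
ee_rot: [180.0, 0.0, -1.7]
wrist_force: [-0.6, -0.0, -0.2]
opening: 0.0002
gripper_force: 0.0
[-48.2501  54.1273  64.1814  82.3183 -49.263   74.2636 -72.0436]
```

View pics/c8.png

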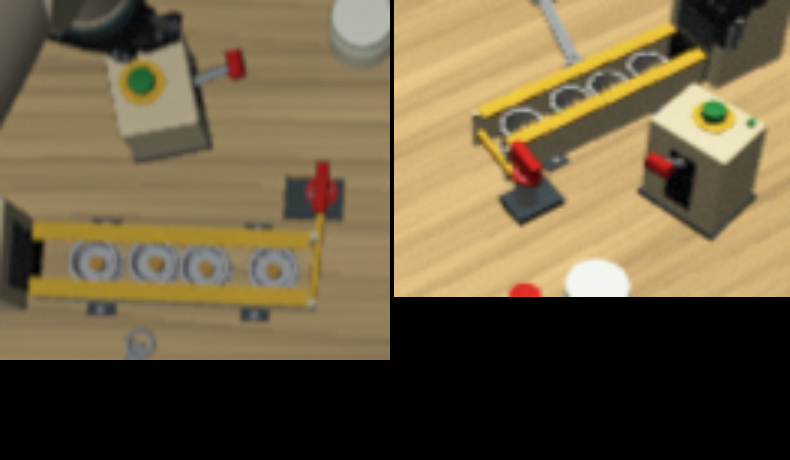

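The gate arm lies across the mouth with the gripper away, and all four wheels stand behind it. My picture allowance is used up, so from here I check numerically. Next: turn the wrist for the lever, then press the button.

```bash
python3 -m handwheel '[{"fingers":1,"dx":0,"dy":0,"dz":0,"ax":0,"ay":0,"az":1},{"fingers":1,"dx":0,"dy":0,"dz":0,"ax":0,"ay":0,"az":1},{"fingers":1,"dx":0,"dy":0,"dz":0,"ax":0,"ay":0,"az":1},{"fingers":1,"dx":0,"dy":0,"dz":0,"ax":0,"ay":0,"az":1},{"fingers":1,"dx":0,"dy":0,"dz":0,"ax":0,"ay":0,"az":1},{"fingers":1,"dx":0,"dy":0,"dz":0,"ax":0,"ay":0,"az":1},{"fingers":1,"dx":0,"dy":0,"dz":0,"ax":0,"ay":0,"az":1},{"fingers":1,"dx":0,"dy":0,"dz":0,"ax":0,"ay":0,"az":1},{"fingers":1,"dx":0,"dy":0,"dz":0,"ax":0,"ay":0,"az":1},{"fingers":1,"dx":0,"dy":0,"dz":0,"ax":0,"ay":0,"az":1}]' 30
python3 -m handwheel '[{"fingers":1,"dx":0,"dy":0,"dz":0,"ax":0,"ay":0,"az":1},{"fingers":1,"dx":0,"dy":0,"dz":0,"ax":0,"ay":0,"az":0}]' 30
cat >> h.py <<'E'
def blob(bgr,col,guess,rad=25):
    a=bgr.astype(int);b,g,rr=a[:,:,0],a[:,:,1],a[:,:,2]
    m=(rr-np.maximum(b,g)>50) if col=="red" else ((g-rr>25)&(g-b>15))
    Y,X=np.mgrid[:384,:512];m&=(abs(X-guess[0])<rad)&(abs(Y-guess[1])<rad)
    ys,xs=np.nonzero(m);return (xs.mean(),ys.mean(),len(xs)) if len(xs) else None
E
python3 - <<'E'
from h import *
print(r.sense()["qpos"])
T=r.camera_model("top");S=r.camera_model("scene");t=cv2.imread("pics/top0.png");s=cv2.imread("pics/scene0.png")
for c,p,q in (("green",(192,147),(327,183)),("red",(223,141),(310,200))):
    a=blob(t,c,p,12);b=blob(s,c,q,12);print(c,a,b,tri([(T,*a[:2]),(S,*b[:2])]))
# trip unit direction: top-face edge at z=.12 from t1 crop corners
f=lambda x,y:onz(T,150+x/2.95,120+y/2.95,.12)
print(f(90,43),f(162,28),f(103,134),f(181,118))
print(rel(.655,.194,.14))
E
```

```text
time_s: 60.15
tcp_pos: [0.6553, 0.1915, 0.2226]
ee_rot: [180.0, -0.0, -71.1]
wrist_force: [-1.3, -0.3, 1.0]
opening: -0.0
gripper_force: 0.0
time_s: 60.4
tcp_pos: [0.6554, 0.1918, 0.2226]
ee_rot: [180.0, -0.0, -77.6]
wrist_force: [-0.0, -0.1, -0.1]
opening: -0.0
gripper_force: 0.0
[ -50.1034   58.8968   73.6544   82.5989  -56.5079   80.0648 -142.7084]
green (np.float64(190.75438596491227), np.float64(145.66666666666666), 57) (np.float64(327.609756097561), np.float64(183.53658536585365), 41) (array([0.6581, 0.1966, 0.1297]), np.float64(0.0001294614603318724))
red (np.float64(222.70833333333334), np.float64(140.75), 48) (np.float64(309.609756097561), np.float64(199.02439024390245), 41) (array([0.6749, 0.1028, 0.1226]), np.float64(0.0010968494509012846))
[0.6944 0.2295 0.12  ] [0.7104 0.1575 0.12  ] [0.6009 0.2136 0.12  ] [0.6177 0.1363 0.12  ]
[-0.1155 -0.0036  4.1275]
```

```bash
python3 -m handwheel '[{"fingers":1,"dx":-0.1,"dy":0,"dz":1,"ax":0,"ay":0,"az":0},{"fingers":1,"dx":0,"dy":0,"dz":1,"ax":0,"ay":0,"az":0},{"fingers":1,"dx":0,"dy":0,"dz":1,"ax":0,"ay":0,"az":0},{"fingers":1,"dx":0,"dy":0,"dz":1,"ax":0,"ay":0,"az":0},{"fingers":1,"dx":0,"dy":0,"dz":0.1,"ax":0,"ay":0,"az":0},{"fingers":1,"dx":0,"dy":0,"dz":0,"ax":0,"ay":0,"az":0}]' 30
python3 -m handwheel '[{"fingers":1,"dx":0,"dy":0,"dz":0.1,"ax":0,"ay":0,"az":0},{"fingers":1,"dx":0,"dy":0,"dz":0.1,"ax":0,"ay":0,"az":0},{"fingers":1,"dx":0,"dy":0,"dz":0.1,"ax":0,"ay":0,"az":0},{"fingers":1,"dx":0,"dy":0,"dz":0.1,"ax":0,"ay":0,"az":0},{"fingers":1,"dx":0,"dy":0,"dz":0,"ax":0,"ay":0,"az":0},{"fingers":1,"dx":0,"dy":0,"dz":0,"ax":0,"ay":0,"az":0}]' 30
python3 - <<'E'
from h import *
print(r.sense()["qpos"]);S=r.camera_model("scene");s=r.snapshot("scene")[:,:,::-1]
for n,P in (("up",(.674,.1026,.118)),("down",(.6754,.0961,.043))):
    p=proj(S,P);print(n,p,blob(s,"red",p,8))
E
```

```text
time_s: 61.15
tcp_pos: [0.6556, 0.1949, 0.1403]
ee_rot: [-180.0, -0.0, -77.6]
wrist_force: [0.5, -0.6, 1.0]
opening: 0.0001
gripper_force: 0.0
time_s: 61.9
tcp_pos: [0.6554, 0.1951, 0.1323]
ee_rot: [-180.0, 0.0, -77.6]
wrist_force: [0.3, 0.8, 1.5]
opening: -0.0001
gripper_force: 1.2
[ -49.3384   62.9019   67.3344   87.0646  -60.1094   71.3703 -140.3882]
up [309.5893 199.7698] (np.float64(308.76190476190476), np.float64(200.9047619047619), 42)
down [306.4671 215.2599] None
```

```bash
python3 -m handwheel '[{"fingers":1,"dx":0,"dy":0,"dz":0.08,"ax":0,"ay":0,"az":0},{"fingers":1,"dx":0,"dy":0,"dz":0.08,"ax":0,"ay":0,"az":0},{"fingers":1,"dx":0,"dy":0,"dz":0.05,"ax":0,"ay":0,"az":0},{"fingers":1,"dx":0,"dy":0,"dz":0,"ax":0,"ay":0,"az":0},{"fingers":1,"dx":0,"dy":0,"dz":0,"ax":0,"ay":0,"az":0}]' 30
python3 - <<'E'
from h import *
S=r.camera_model("scene");s=r.snapshot("scene")[:,:,::-1]
for n,P in (("up",(.674,.1026,.118)),("down",(.6754,.0961,.043))):
    p=proj(S,P);print(n,p,blob(s,"red",p,8))
E
```

```text
time_s: 62.58
tcp_pos: [0.6554, 0.1951, 0.1282]
ee_rot: [-180.0, 0.0, -77.6]
wrist_force: [-0.2, 0.6, 4.2]
opening: 0.0003
gripper_force: 2.5
up [309.5893 199.7698] None
down [306.4671 215.2599] (np.float64(306.5952380952381), np.float64(214.61904761904762), 42)
```

The lever dropped; its red blob sits exactly at the predicted place. Rising and going over its handle.

```bash
python3 -m handwheel '[{"fingers":1,"dx":0,"dy":0,"dz":-1,"ax":0,"ay":0,"az":0},{"fingers":1,"dx":0,"dy":0,"dz":-1,"ax":0,"ay":0,"az":0},{"fingers":0.3,"dx":0,"dy":0,"dz":-1,"ax":0,"ay":0,"az":0},{"fingers":-0.2,"dx":1,"dy":0,"dz":0,"ax":0,"ay":0,"az":0},{"fingers":-0.2,"dx":1,"dy":0,"dz":0,"ax":0,"ay":0,"az":0},{"fingers":-0.2,"dx":1,"dy":0,"dz":0,"ax":0,"ay":0,"az":0},{"fingers":-0.2,"dx":1,"dy":0,"dz":0,"ax":0,"ay":0,"az":0},{"fingers":-0.2,"dx":1,"dy":0.05,"dz":0,"ax":0,"ay":0,"az":0},{"fingers":-0.2,"dx":0,"dy":0,"dz":0,"ax":0,"ay":0,"az":0},{"fingers":-0.2,"dx":0,"dy":0,"dz":0,"ax":0,"ay":0,"az":0}]' 30
python3 - <<'E'
from h import *
print(r.sense()["qpos"]);S=r.camera_model("scene");s=r.snapshot("scene")[:,:,::-1];m=r.camera_model("wrist");w=r.snapshot("wrist")[:,:,::-1]
T=r.camera_model("top");t=r.snapshot("top")[:,:,::-1]
P=(.6754,.0961,.043);O=[]
for c,i,k in ((S,s,10),(m,w,45),(T,t,10)):
    p=proj(c,P);b=blob(i,"red",p,k);print(p,b)
    if b: O.append((c,*b[:2]))
print(tri(O));print(tri(O[:2]))
print(rel(.6754,.0961,.026))
E
```

```text
time_s: 63.88
tcp_pos: [0.6759, 0.0979, 0.1877]
ee_rot: [180.0, 0.1, -77.5]
wrist_force: [-0.2, 0.7, -0.6]
opening: 0.0512
gripper_force: 0.0
[ -41.16     58.8233   68.464    84.6211  -55.6416   74.7316 -134.9129]
[306.4671 215.2599] (np.float64(306.6511627906977), np.float64(214.7906976744186), 43)
[257.142  178.2271] (np.float64(257.6634382566586), np.float64(178.25423728813558), 413)
[227.1405 147.6605] (np.float64(227.1875), np.float64(149.5), 16)
(array([0.6727, 0.0974, 0.0402]), np.float64(0.002687680331006891))
(array([0.6753, 0.0959, 0.0455]), np.float64(0.0006299017095938334))
[0.1202 0.0432 8.0855]
```

```bash
python3 -m handwheel '[{"fingers":-0.2,"dx":0.12,"dy":0.04,"dz":1,"ax":0,"ay":0,"az":0},{"fingers":-0.2,"dx":0,"dy":0,"dz":1,"ax":0,"ay":0,"az":0},{"fingers":-0.2,"dx":0,"dy":0,"dz":1,"ax":0,"ay":0,"az":0},{"fingers":-0.2,"dx":0,"dy":0,"dz":1,"ax":0,"ay":0,"az":0},{"fingers":-0.2,"dx":0,"dy":0,"dz":0.5,"ax":0,"ay":0,"az":0},{"fingers":-0.2,"dx":0,"dy":0,"dz":0,"ax":0,"ay":0,"az":0}]' 30
python3 -c "
from h import *
print(r.sense()['qpos'],rel(.6753,.0959,.027))"
```

```text
time_s: 64.78
tcp_pos: [0.6752, 0.0946, 0.097]
ee_rot: [179.9, 0.0, -77.6]
wrist_force: [0.1, -0.0, -0.2]
opening: 0.0508
gripper_force: 0.0
[ -39.582    63.2494   62.3719   88.5157  -59.7437   66.3324 -131.8548] [-0.0595 -0.0212  3.5023]
```

```bash
python3 -m handwheel '[{"fingers":-0.2,"dx":-0.04,"dy":-0.02,"dz":0.5,"ax":0,"ay":0,"az":0},{"fingers":-0.2,"dx":0,"dy":0,"dz":0.5,"ax":0,"ay":0,"az":0},{"fingers":-0.2,"dx":0,"dy":0,"dz":0.5,"ax":0,"ay":0,"az":0},{"fingers":-0.2,"dx":0,"dy":0,"dz":0.5,"ax":0,"ay":0,"az":0},{"fingers":-0.2,"dx":0,"dy":0,"dz":0,"ax":0,"ay":0,"az":0}]' 30
python3 -c "
from h import *
print(r.sense()['qpos'],rel(.6753,.0959,.027))"
```

```text
time_s: 65.4
tcp_pos: [0.6751, 0.0957, 0.0568]
ee_rot: [179.9, 0.0, -77.6]
wrist_force: [0.2, -0.8, 0.3]
opening: 0.0512
gripper_force: 0.0
[ -38.4148   64.7663   58.2333   89.4132  -60.6755   61.9368 -131.3958] [-0.0083 -0.0125  1.4906]
```

Joint 5 is levelling off well inside its limit, so I'll finish the descent and pinch.

```bash
python3 -m handwheel '[{"fingers":-0.2,"dx":0,"dy":0,"dz":0.5,"ax":0,"ay":0,"az":0},{"fingers":-0.2,"dx":0,"dy":0,"dz":0.5,"ax":0,"ay":0,"az":0},{"fingers":-0.2,"dx":0,"dy":0,"dz":0.45,"ax":0,"ay":0,"az":0},{"fingers":0.1,"dx":0,"dy":0,"dz":0,"ax":0,"ay":0,"az":0},{"fingers":1,"dx":0,"dy":0,"dz":0,"ax":0,"ay":0,"az":0},{"fingers":1,"dx":0,"dy":0,"dz":0,"ax":0,"ay":0,"az":0},{"fingers":1,"dx":0,"dy":0,"dz":0,"ax":0,"ay":0,"az":0},{"fingers":1,"dx":0,"dy":0,"dz":0,"ax":0,"ay":0,"az":0}]' 30
python3 -c "
from h import *
s=r.sense();print(s['qpos'],s['tcp_pos'])
h=np.array([.6606,.1625,.075]);d=np.array([.217,-.976,0]);M=R.from_euler('xyz',s['ee_rot'],degrees=True).as_matrix()
p=lambda a:h+.075*(np.cos(a)*d+np.sin(a)*np.array([0,0,1]))
for a in np.radians([-25,-15,-5,5,15,25,35,37]): print(M.T@(p(a)-p(np.radians(-25)))/.02)"
```

```text
time_s: 66.4
tcp_pos: [0.6763, 0.0955, 0.0291]
ee_rot: [-179.9, -0.0, -77.6]
wrist_force: [3.1, 0.4, -2.3]
opening: 0.0273
gripper_force: 34.4
[ -37.3503   65.7502   55.0502   89.7684  -61.1142   58.5667 -131.1654] [0.6763 0.0955 0.0291]
[0. 0. 0.]
[ 0.2238 -0.0011 -0.6141]
[ 0.3376 -0.0019 -1.2578]
[ 0.3379 -0.0026 -1.9115]
[ 0.2247 -0.003  -2.5553]
[ 0.0015 -0.0032 -3.1696]
[-0.3251 -0.0031 -3.7359]
[-0.4019 -0.0031 -3.8418]
```

```bash
python3 -m handwheel '[{"fingers":1,"dx":0.22,"dy":0,"dz":-0.61,"ax":0,"ay":0,"az":0},{"fingers":1,"dx":0.11,"dy":0,"dz":-0.64,"ax":0,"ay":0,"az":0},{"fingers":1,"dx":0,"dy":0,"dz":-0.65,"ax":0,"ay":0,"az":0},{"fingers":1,"dx":-0.11,"dy":0,"dz":-0.64,"ax":0,"ay":0,"az":0},{"fingers":1,"dx":-0.22,"dy":0,"dz":-0.61,"ax":0,"ay":0,"az":0},{"fingers":1,"dx":-0.33,"dy":0,"dz":-0.57,"ax":0,"ay":0,"az":0},{"fingers":1,"dx":-0.06,"dy":0,"dz":-0.08,"ax":0,"ay":0,"az":0},{"fingers":1,"dx":0,"dy":0,"dz":0,"ax":0,"ay":0,"az":0},{"fingers":1,"dx":0,"dy":0,"dz":0,"ax":0,"ay":0,"az":0}]' 30
python3 - <<'E'
from h import *
print(r.sense()["qpos"]);S=r.camera_model("scene");s=r.snapshot("scene")[:,:,::-1]
for n,P in (("up",(.674,.1026,.118)),("down",(.6754,.0961,.043))):
    p=proj(S,P);print(n,p,blob(s,"red",p,8))
E
```

```text
time_s: 67.53
tcp_pos: [0.6746, 0.1033, 0.1051]
ee_rot: [-179.9, 0.0, -77.6]
wrist_force: [5.0, 3.6, -1.3]
opening: 0.0268
gripper_force: 31.3
[ -39.3068   60.7977   58.9975   88.2675  -56.2403   64.2102 -134.8175]
up [309.5893 199.7698] (np.float64(308.6857142857143), np.float64(199.31428571428572), 35)
down [306.4671 215.2599] None
```

The lever is up. Releasing gently and rising clear.

```bash
python3 -m handwheel '[{"fingers":0.2,"dx":0,"dy":0,"dz":0,"ax":0,"ay":0,"az":0},{"fingers":-0.2,"dx":0,"dy":0,"dz":0,"ax":0,"ay":0,"az":0},{"fingers":-0.2,"dx":0,"dy":0,"dz":0,"ax":0,"ay":0,"az":0},{"fingers":-0.2,"dx":0,"dy":0,"dz":-0.5,"ax":0,"ay":0,"az":0},{"fingers":-0.2,"dx":0,"dy":0,"dz":-1,"ax":0,"ay":0,"az":0},{"fingers":-0.2,"dx":0,"dy":0,"dz":-1,"ax":0,"ay":0,"az":0},{"fingers":-0.2,"dx":0,"dy":0,"dz":-1,"ax":0,"ay":0,"az":0},{"fingers":-0.2,"dx":0,"dy":0,"dz":-1,"ax":0,"ay":0,"az":0},{"fingers":-0.2,"dx":0,"dy":0,"dz":-0.5,"ax":0,"ay":0,"az":0},{"fingers":-0.2,"dx":0,"dy":0,"dz":0,"ax":0,"ay":0,"az":0}]' 30
python3 -m handwheel '[{"fingers":-0.2,"dx":0,"dy":0,"dz":0,"ax":0,"ay":0,"az":0},{"fingers":-0.2,"dx":0,"dy":0,"dz":0,"ax":0,"ay":0,"az":0},{"fingers":-0.2,"dx":0,"dy":0,"dz":0,"ax":0,"ay":0,"az":0},{"fingers":-0.2,"dx":0,"dy":0,"dz":0,"ax":0,"ay":0,"az":0}]'
python3 - <<'E'
from h import *
S=r.camera_model("scene");s=r.snapshot("scene")[:,:,::-1];T=r.camera_model("top");t=r.snapshot("top")[:,:,::-1]
for n,P in (("up",(.674,.1026,.118)),("down",(.6754,.0961,.043))):
    p=proj(S,P);print(n,p,blob(s,"red",p,8))
for p in [(.4882,.252),(.489,.202),(.486,.144),(.4852,.068)]: print(np.round(fit(T,t,*p),4))
# compare gate/knob and lane regions with the shut-gate picture; other things with the first picture
a=cv2.imread("pics/scene7.png")
print("knob region diff",np.abs(s[190:225,250:285].astype(int)-a[190:225,250:285]).mean(),"lane",np.abs(s[155:200,255:300].astype(int)-a[155:200,255:300]).mean())
a=cv2.imread("pics/scene0.png")
d=np.abs(s.astype(int)-a).max(2)>60;d=cv2.morphologyEx(d.astype(np.uint8),cv2.MORPH_OPEN,np.ones((2,2)))
n,l,st,ce=cv2.connectedComponentsWithStats(cv2.dilate(d,np.ones((5,5))))
for i in range(1,n):
    if st[i,4]>60: print(ce[i].round(),st[i,4])
E
```

```text
time_s: 68.82
tcp_pos: [0.6745, 0.1031, 0.2058]
ee_rot: [-179.9, 0.0, -77.6]
wrist_force: [-0.6, -0.1, -0.0]
opening: 0.0513
gripper_force: 0.0
time_s: 69.32
tcp_pos: [0.674, 0.1031, 0.2046]
ee_rot: [180.0, -0.0, -77.6]
wrist_force: [-0.2, -0.2, 0.1]
opening: 0.0511
gripper_force: 0.0
up [309.5893 199.7698] (np.float64(309.609756097561), np.float64(199.02439024390245), 41)
down [306.4671 215.2599] None
[0.4906 0.2194 1.8558]
[0.4902 0.2081 2.0236]
[0.4891 0.1754 2.0011]
[0.4853 0.0682 0.8177]
knob region diff 2.0560544217687076 lane 3.8814814814814813
[295.  73.] 8878
[341.   2.] 76
[201.  14.] 111
[199.  83.] 114
[263. 204.] 563
[200. 218.] 291
[174. 233.] 342
[229. 257.] 371
[146. 265.] 398
```

The lever blob is exactly at its original pixel. Only the arm, the knob and gate, and the four moved wheels differ from the first picture, so I'm handing in.

```bash
python3 -c "
from workcell import r
print(r.sign_off())"
```

```text
the job is handed in; nothing more can be done
None
```

The job is handed in at about 69 s: all four silver wheels stand in the lane with the gate clicked shut behind them, the safety trip dropped and was reset so the lever stays up, and nothing else on the bench was moved.

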